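# Hang the sample pot on the sprung bar with an S-hook

### The job

Take the steel S-hook out of its holder, hang it over the stand's sprung bar and feel along the bar until the hook drops fully into the bar's single groove, and let go. Then hang the small pot by its bail from the hook's lower curl and leave it hanging there, upright, still and clear of the bench. Go gently: never push the soft-mounted bar or its posts hard (stay well under 20 newtons), and leave the bottle, the jar and the tip box where they stand.

Things in the scene. Friction and masses are not known exactly. Their poses are not given: they have to be found in the camera images.
- stand: Two aluminium posts 280 mm apart (22 mm square, feet 90 x 50 mm) carry a level round steel bar, 18 mm thick, along the stand's y. Origin on the bench midway between the posts, z up, -x towards the robot. Rubber blocks (30 x 26 x 34 mm) at y = +-140 mm hold the bar on springs: it gives down 1 mm per 2 N, with stops 12 mm down; it does not move otherwise.
- bar_mid (a point): Point on the unloaded bar's axis midway between the posts, 270 mm up; fixed to the posts, axes as the stand. The bar's one groove runs all round: neck 8 mm thick (5 mm deep), flat bottom 10 mm wide, mouth 15 mm, sloping flanks. It lies anywhere within 40 mm either side of this point along y: not measured, to be felt or seen; what slides on the bar drops 5 mm there.
- hook: Steel S-hook of 8 mm rod in its own x-z plane, z up, 142 mm high, 120 g (+-20%). Origin under its lowest point. Rod centre line, x z in mm: upper free end 26 98, 26 112, half circle about 0 112 to the back -26 112, down to -26 82, slanting to 18 47, 18 22, 16 12, 9 4, -9 4, -16 12, -18 22, lower free end -18 34. Starts upright in its holder, +x within 0.4 rad of world +x.
- hook_top (a point): Inside top of the upper curl, at (0, 0, 134) mm in the hook's frame (inside radius 22 mm; mouth towards +x). Rests on the bar when hung. With the hook alone it lies about 3.5 mm above bar_mid in the groove, 8.5 mm on the plain bar (1 mm less each with the pot hung too).
- hook_low (a point): Inside bottom of the lower curl, at (0, 0, 8) mm in the hook's frame (28 mm wide inside, flat over the middle 18 mm; opens upwards, free end on the -x side, top of that end 30 mm above this point). The bail rests here.
- hook_grip (a point): Centre of the rubber grip sleeve on the back of the upper curl, 12 mm (x) by 9.4 mm (y) by 30 mm (z), at (-26, 0, 97) mm in the hook's frame: to be pinched across y from above.
- holder: Grey plastic block, 71 x 34.5 x 48 mm, fixed to the bench, with a slot 47 mm long, 10.5 mm wide and 36 mm deep in which the hook's lower curl stands (slot floor 12 mm above the bench). Origin under its centre; slot along its x.
- pot: Small steel pot, 62 mm across the rim, 50 mm high, 180 g (+-20%), z up, origin under its centre; +x within 0.4 rad of world +x at the start. A rigid bail of 6 mm rod stands over it in its y-z plane: uprights at y = +-32 mm, peak 109 mm up (rod centre). A black handle sticks out to -x: 12 mm wide, 14 mm high, x = -29 to -119 mm, centre 38 mm up.
- pot_bail (a point): Underside of the bail's peak, at (0, 0, 106) mm in the pot's frame: rests in the hook's lower curl.
- pot_grip (a point): Point on the pot's handle at (-80, 0, 38) mm in the pot's frame: to be pinched across y. Tilting the gripper back towards the robot by about 30 degrees keeps it clear of the bar and the hook.
- media_bottle: Bystander: clear bottle, 60 mm across, 130 mm high, beyond the stand. Origin under its centre.
- amber_jar: Bystander: amber jar, 56 mm across, 80 mm high, beyond the stand. Origin under its centre.
- tip_box: Bystander: box of pipette tips, 120 x 85 x 70 mm, beyond the stand. Origin under its centre.

How it is judged:
On the way:
1. the hook hangs let go from the bar, dropped home in the groove (z of hook_top in the frame of bar_mid between -0.004 and 0.0055 m and x of hook_top in the frame of bar_mid between -0.012 and 0.012 m and contact force between hook and stand above 0.3 N and contact force between hook and the fingers below 0.05 N and contact force between hook and pot below 0.05 N and angle between hook's own z axis and vertical below 0.35 rad), for 0.3 s.
At the end, for the whole second after the job is handed in: Hook home in the groove (inside top under 4.8 mm above bar_mid, within 12 mm in x), within 0.3 rad of upright; pot's bail in its lower curl (within 12 mm), pot within 0.3 rad of upright and over 15 mm off the bench; both slower than 80 mm/s (z of hook_top in the frame of bar_mid between -0.004 and 0.0048 m and x of hook_top in the frame of bar_mid between -0.012 and 0.012 m and contact force between hook and stand above 0.3 N and angle between each of hook, pot's own z axis and vertical below 0.3 rad and distance between pot_bail and hook_low below 0.012 m and contact force between pot and hook above 0.3 N and height (world z) of pot above 0.015 m and linear speed of each of pot, hook below 0.08 m/s); the robot touches nothing.
It fails at once if the bar or its posts are pushed with more than 20 N (contact force between stand and anything else above 20 N).
It fails at once if a bystander (bottle, jar or tip box) is moved more than 15 mm (distance of any of media_bottle, amber_jar, tip_box from where it was at the start of the episode above 0.015 m).
It also fails if it takes over 72 s, if anything falls off the work surface, if the arm or the gripper's body presses on something with over 40 N, if the wrist force passes 120 N, or if a joint passes its speed limit or range.

### The arm

A 7-joint arm with a two-finger parallel gripper is mounted at the origin on the work surface. World frame = base frame: x ahead of the robot, y to its left, z up, the work surface at z = 0. Lengths are in m, angles in rad, forces in N, time in s.
With the tool pointing down it reaches from about 0.4 to 0.925 m from the base axis. Payload 4.1 kg.
Tool frame: the origin (TCP) lies between the finger pads; the fingertips stand 17 mm ahead of it and the grasp point (between the pads) lies 2 mm behind it (manip.tcp_to_tips is the distance from the TCP to the fingertips, in m); z points along the fingers, y is the direction in which the jaws open and shut (so a half turn about z gives the same grasp; the last joint's range is limited). The gripper opens to 85 mm and grips with 20 to 120 N. Pads are 22 mm wide; open, the fingers measure 114 mm over their backs; the gripper's body (76 mm by 85 mm) begins 54 mm behind the grasp point. The pads swing forward as they close: fully open they stand 13 mm farther back than shut.
Start: joints at [1.002, 0.398, 0.045, 1.537, -0.019, 1.207, -0.051], TCP at [0.294, -0.58, 0.248] pointing down, gripper open.
Joint ranges: [-2.82, 2.82], [-0.49, 2.23], [-1.37, 1.46], [0, 2.46], [-1.36, 4.5], [0.23, 2], [-2.94, 2.94]. Speed limits (rad/s): [2.57, 2.57, 3.14, 3.14, 3.14, 3.14, 3.14].

### API

Orientations are given as a rotation vector (axis times angle).
In Python, from plant import get_state, get_image, manip gives the robot as it stands.
- The arm moves only by the tool servo_tool, never from a script. Its argument "targets" is a list of rows, each a list of 5 numbers: the shift along the tool's x, y, z in cm, then the turn about the tool's z in degrees, then the closure, from 0 (fully open) to 1 (shut). In form: [[dx, dy, dz, roll, grip], ...]. A call has 1 to 8 rows; each row shifts and turns the commanded pose from where the row before left it, along the tool's axes as they then stand; what a row does not reach is not made up. A row lasts 1/10 s, in which the tool goes at most 50 mm and 8.59 degrees, less where a joint would pass 70% of its speed; a pose out of reach is approached as far as the arm can. A call with a gripper value outside its range is refused whole. The fingers move at their own pace and stop on an object; the grip force is fixed at half the most. Time passes only in rows, so rows that do not move let the fingers close. It gives the time, the measured TCP pose, the force and the opening at its end, in the units of the state.
- get_state(): the state, without advancing time (a new reading comes with each control period).
- get_image(name): name is "scene" or "side" or "wrist"; returns a dict with "image" (480x640x3 uint8, red, green, blue), "vertical_fov" (degrees; the focal length in pixels is half the picture's height over the tangent of half this angle, whatever the lens; pixels are square), "cx", "cy" (the principal point, pixels), "rvec" (rotation vector, rad) and "tvec" (3), from world to camera coordinates, as OpenCV has them. Camera axes: x right, y down, z forward; pixel columns grow to the right and rows downward; lengths in m; the calibration is good to about 2 mm. A picture is of the moment at which its call begins. There is no depth.
- manip.sign_off(): hands the job in, once; it reports no verdict.
The state is a dict: "time_s": time; "joints": joint angles; "dq": joint speeds; "effort": joint torques, N m; "position": TCP position; "tcp_rot": TCP orientation; "force": force on the tool from outside, world axes, zero at the start; "moment": the same for the moment, N m; "grip_width": finger opening in m.
Only numpy, scipy, OpenCV 4.12 (cv2) and the standard library are available. Lean on these libraries where they do the work, as an engineer would, in place of code of your own. Each camera call takes 0.05 s, during which the arm holds its last target.

## Working session

There is one attempt and no reset: what is moved stays moved. The work goes in short steps, Python scripts to look and compute and a tool call to move; the robot and the scene stay as the last step left them, time stands still between calls to the robot, and variables do not carry over. Pictures are saved under pics/ and viewed, and the job is handed in when it is done.

Besides the shell and the picture viewer there is one more tool, called after ">>>" in YAML: its name, and indented under it one key for each argument. servo_tool: Moves the arm, as the interface text tells. Its arguments: {"type":"object","properties":{"targets":{"type":"array"}},"required":["targets"]}

```bash
ls; mkdir -p pics
python3 - <<'E'
from plant import get_state,get_image,manip
import cv2
s=get_state();print({k:s[k] for k in('time_s','position','tcp_rot','force','grip_width')})
for n in("scene","side","wrist"):
    d=get_image(n);cv2.imwrite(f"pics/{n}0.png",d["image"][:,:,::-1]);print(n,d["vertical_fov"],d["cx"],d["cy"],d["rvec"],d["tvec"])
E
```

```text
pics
{'time_s': 0.0, 'position': array([ 0.29402022, -0.57902008,  0.24720894]), 'tcp_rot': array([-3.05340128e+00, -7.30911206e-01,  9.39526591e-04]), 'force': array([-0.17722149,  0.15530512,  0.25728282]), 'grip_width': 0.08522973984097312}
scene 47.985729694997964 320.1282178183987 237.9672474802678 [ 1.32135984  2.2364108  -0.91951439] [ 0.30390291 -0.25738846  1.46518373]
side 56.97817830050684 316.0149440638928 238.2302872461267 [ 2.13235594 -0.17738881  0.06291013] [-0.59946616  0.21943017  0.96787019]
wrist 65.94672156062688 317.32068116598737 237.85298982872573 [-2.42764854  1.49146599  0.25130575] [-0.64877753 -0.04181646  0.38027474]
```

View pics/scene0.png

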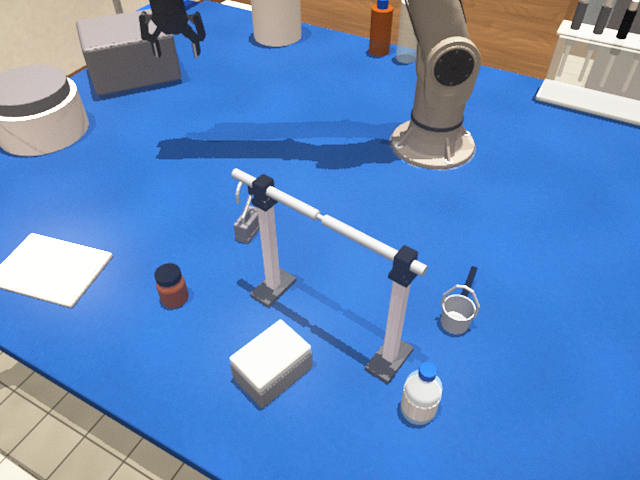

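View pics/side0.png

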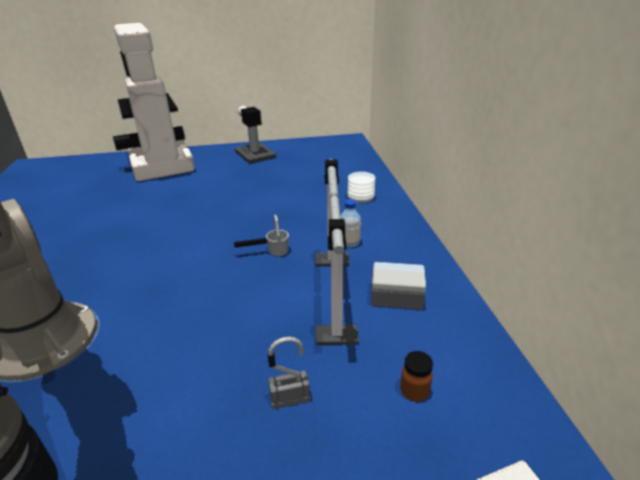

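View pics/wrist0.png

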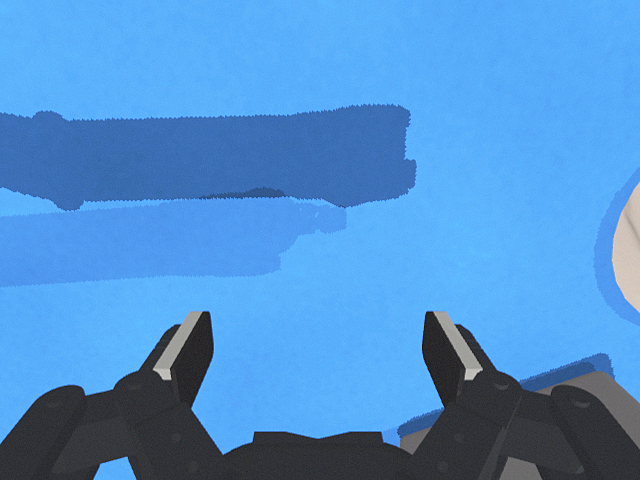

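The scene picture shows the bar from (237,173) to (424,270), with the groove near (320,217). The holder and hook are near (245,215), and the pot is near (458,312) with its handle up to (474,270). The side picture shows the hook at (287,365) and the pot at (277,242). I'll zoom in next.

```bash
cat > h.py <<'E'
from plant import get_state,get_image,manip
import cv2,numpy as np
def cam(n):
    d=get_image(n);return setup(d)
def setup(d):
    f=240/np.tan(np.radians(d["vertical_fov"])/2)
    d["K"]=np.array([[f,0,d["cx"]],[0,f,d["cy"]],[0,0,1.]]);d["R"]=cv2.Rodrigues(np.array(d["rvec"],float))[0];d["t"]=np.array(d["tvec"],float).ravel();d["C"]=-d["R"].T@d["t"];return d
def ray(d,u,v): 
    r=d["R"].T@np.linalg.inv(d["K"])@[u,v,1.];return r/np.linalg.norm(r)
def plane(d,uv,z,ax=2):
    r=ray(d,*uv);return d["C"]+r*(z-d["C"][ax])/r[ax]
def tri(ds,uvs):
    A=0;b=0
    for d,uv in zip(ds,uvs):
        r=ray(d,*uv);P=np.eye(3)-np.outer(r,r);A=A+P;b=b+P@d["C"]
    X=np.linalg.solve(A,b)
    return X,[np.linalg.norm((np.eye(3)-np.outer(ray(d,*uv),ray(d,*uv)))@(X-d["C"])) for d,uv in zip(ds,uvs)]
def proj(d,X):
    p=d["K"]@(d["R"]@np.asarray(X,float)+d["t"]);return p[:2]/p[2]
def crop(d,name,x0,y0,x1,y1,s):
    im=d["image"][y0:y1,x0:x1,::-1];cv2.imwrite("pics/"+name,cv2.resize(im,None,fx=s,fy=s,interpolation=cv2.INTER_CUBIC))
E
python3 - <<'E'
from h import *
import pickle
a=cam("scene");b=cam("side");pickle.dump((a,b),open("v0.pkl","wb"))
crop(a,"a_bar.png",225,160,435,300,3.8)
crop(a,"a_pot.png",430,260,490,340,7)
crop(a,"a_hook.png",225,165,275,250,7)
crop(b,"b_hook.png",255,325,365,415,7)
crop(b,"b_pot.png",225,150,385,270,5)
print(a["C"],b["C"])
E
```

```text
[1.20695045 0.32200737 0.86310545] [ 0.50363622 -0.78309404  0.69093869]
```

View pics/a_bar.png

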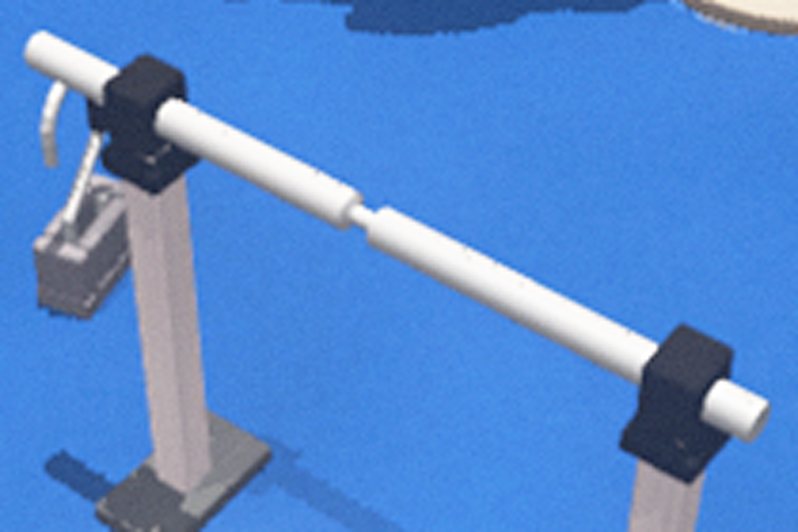

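View pics/a_pot.png

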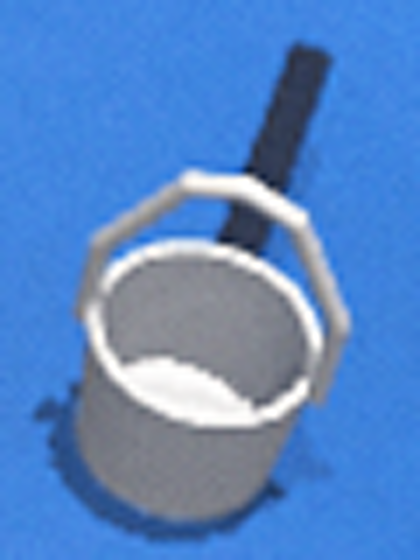

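View pics/a_hook.png

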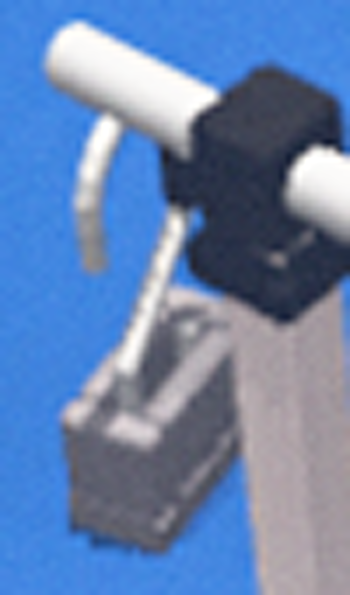

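View pics/b_hook.png

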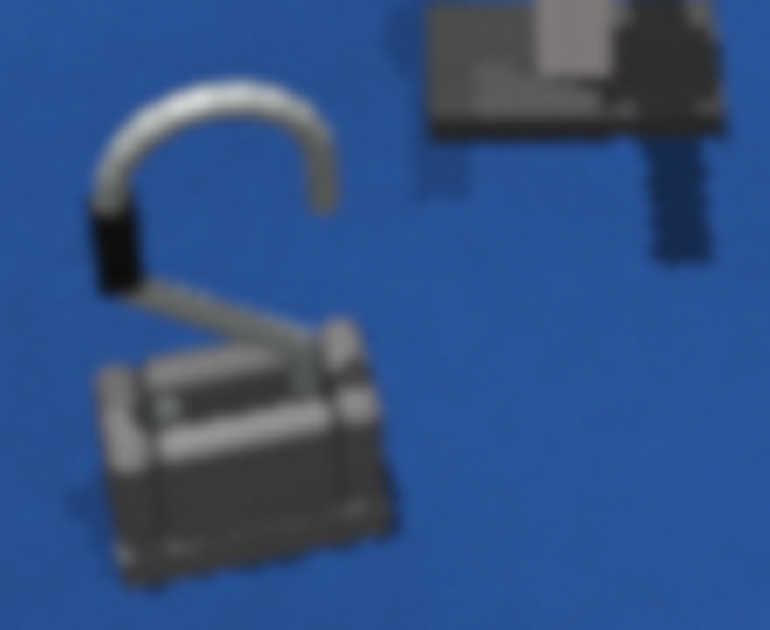

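View pics/b_pot.png

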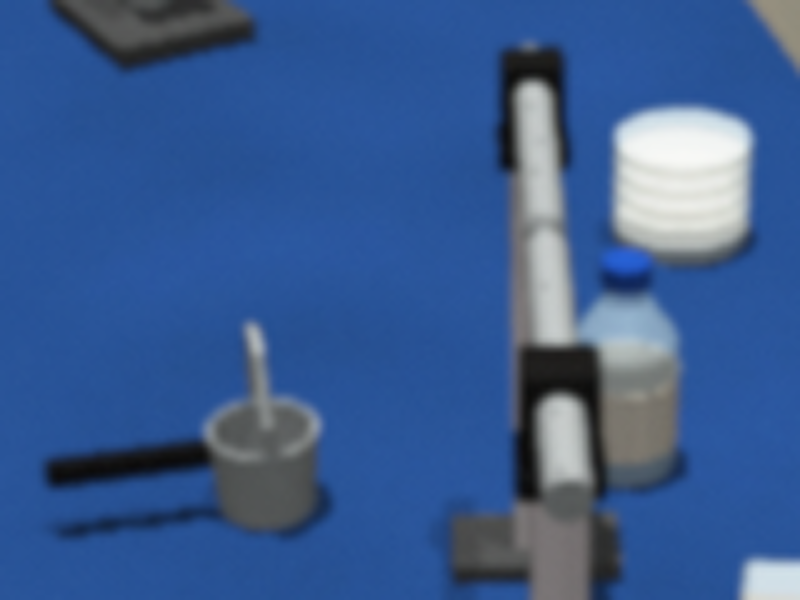

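Run:
```python
from h import *
import pickle
a,b=pickle.load(open("v0.pkl","rb"))
A=lambda x,y:(225+x/3.8,160+y/3.8)
H=lambda x,y:(225+x/7,165+y/7)
B=lambda x,y:(255+x/7,325+y/7)
P=lambda x,y:(430+x/7,260+y/7)
Q=lambda x,y:(225+x/5,150+y/5)
for n,p in dict(Lend=(36,50),Lblk=(180,123),gL=(352,210),g=(361,216),gR=(372,223),Rblk=(652,358),Rend=(752,418)).items():
    print(n,plane(a,A(*p),.27).round(4))
print("side bar",plane(b,Q(570,497),.27).round(4),plane(b,Q(545,225),.27).round(4),plane(b,Q(533,90),.27).round(4))
print("hook free end",tri([a,b],[H(95,268),B(323,212)]))
print("groove",tri([a,b],[A(361,216),Q(544,224)]))
# holder top corners (z=.048), side view
for c in[(98,370),(130,470),(345,322),(378,410)]: print("holder",plane(b,B(*c),.048).round(4))
for c in[(115,445),(65,410),(140,555),(75,535)]: print("holder sc",c,plane(a,H(*c),.048).round(4))
print("sleeve",plane(b,B(116,250),.109).round(4), "hooktop at z.15",plane(b,B(232,95),.15).round(4))
print("handle end", plane(a,P(312,55),.038).round(4),plane(b,Q(52,470),.038).round(4), "handle at pot",plane(a,P(240,235),.038).round(4))
print("handle tri",tri([a,b],[P(312,55),Q(52,470)]))
print("bail peak",tri([a,b],[P(238,185),Q(252,328)]))
print("rim",plane(a,P(208,335),.05).round(4),plane(b,Q(263,430),.05).round(4))
```

```text
Lend [ 0.628  -0.1711  0.27  ]
Lblk [ 0.6397 -0.0851  0.27  ]
gL [0.6525 0.0094 0.27  ]
g [0.6539 0.0145 0.27  ]
gR [0.6554 0.0207 0.27  ]
Rblk [0.6703 0.1548 0.27  ]
Rend [0.6809 0.2009 0.27  ]
side bar [ 0.6265 -0.1722  0.27  ] [0.6557 0.0282 0.27  ] [0.676  0.1659 0.27  ]
hook free end (array([ 0.54553593, -0.24257844,  0.10408828]), [np.float64(0.00023281264132552266), np.float64(0.00023281264132542963)])
groove (array([0.65520179, 0.01721933, 0.27453891]), [np.float64(0.0023605192124880273), np.float64(0.002360519212488178)])
holder [ 0.4856 -0.2344  0.048 ]
holder [ 0.4915 -0.267   0.048 ]
holder [ 0.5507 -0.2298  0.048 ]
holder [ 0.5554 -0.2594  0.048 ]
holder sc (115, 445) [ 0.561  -0.2316  0.048 ]
holder sc (65, 410) [ 0.5556 -0.2542  0.048 ]
holder sc (140, 555) [ 0.5963 -0.1979  0.048 ]
holder sc (75, 535) [ 0.5988 -0.2199  0.048 ]
sleeve [ 0.4939 -0.2506  0.109 ] hooktop at z.15 [ 0.5254 -0.2446  0.15  ]
handle end [0.419  0.2436 0.038 ] [0.4238 0.2428 0.038 ] handle at pot [0.4936 0.2465 0.038 ]
handle tri (array([0.42255202, 0.24316164, 0.03926965]), [np.float64(0.001785798249654901), np.float64(0.001785798249654903)])
bail peak (array([0.53895726, 0.24776569, 0.11012835]), [np.float64(0.001108616807591803), np.float64(0.0011086168075919803)])
rim [0.5411 0.251  0.05  ] [0.5392 0.2424 0.05  ]
```

```bash
cat >> h.py <<'E'
def tool():
    s=get_state();R=cv2.Rodrigues(np.array(s["tcp_rot"]))[0];return s,np.array(s["position"]),R
def delta(target,yaw):
    """world target TCP, yaw of jaw-normal (tool x or -x axis heading)"""
    s,p,R=tool();d=R.T@(np.array(target)-p)*100
    hx=np.arctan2(R[1,0],R[0,0])
    e=(yaw-hx+np.pi/2)%np.pi-np.pi/2
    print("t",round(s["time_s"],2),"tcp",p.round(4),"xhead",round(hx,3),"F",np.array(s["force"]).round(2),"w",round(s["grip_width"],4))
    print("tool shift cm",d.round(2),"roll deg (tool z down)",round(-np.degrees(e),2))
E
python3 - <<'E'
from h import *
s,p,R=tool();print(R.round(3),s["joints"])
w=cam("wrist");print("cam in tool",R.T@(w["C"]-p))
delta([.494,-.2506,.20],.135)
E
```

```text
[[ 0.892  0.453 -0.   ]
 [ 0.453 -0.892  0.001]
 [-0.    -0.001 -1.   ]] [ 1.0020131   0.39882101  0.04509335  1.5372082  -0.01872878  1.20689779
 -0.05068513]
cam in tool [ 0.0835063  -0.00026167 -0.12491208]
t 0.3 tcp [ 0.2942 -0.5794  0.248 ] xhead 0.47 F [-1.03  0.23  0.72] w 0.0856
tool shift cm [ 32.7  -20.27   4.81] roll deg (tool z down) 19.19
```

>>> servo_tool:
  targets:
    - [0, 0, 0, 6.4, 0]
    - [0, 0, 0, 6.4, 0]
    - [0, 0, 0, 6.4, 0]
    - [0, 0, 0, 0, 0]

```text
time_s: 0.7
position: [0.2943, -0.5795, 0.2482]
tcp_rot: [3.134, 0.212, -0.0]
force: [-0.1, -0.2, 0.2]
grip_width: 0.0854
```

Run:
```python
from h import *
delta([.46,-.2506,.25],.135)
```

```text
t 0.7 tcp [ 0.2943 -0.5795  0.2482] xhead 0.135 F [-0.09 -0.2   0.19] w 0.0854
tool shift cm [ 20.85 -30.36  -0.18] roll deg (tool z down) -0.0
```

>>> servo_tool:
  targets:
    - [2.6, -3.8, 0, 0, 0]
    - [2.6, -3.8, 0, 0, 0]
    - [2.6, -3.8, 0, 0, 0]
    - [2.6, -3.8, 0, 0, 0]
    - [2.6, -3.8, 0, 0, 0]
    - [2.6, -3.8, 0, 0, 0]
    - [2.6, -3.8, 0, 0, 0]
    - [2.6, -3.8, 0, 0, 0]

```text
time_s: 1.5
position: [0.4602, -0.2487, 0.2486]
tcp_rot: [3.134, 0.216, 0.001]
force: [1.4, -0.3, -1.0]
grip_width: 0.085
```

>>> servo_tool:
  targets:
    - [0, 0, 0, 0, 0]
    - [0, 0, 0, 0, 0]

```text
time_s: 1.7
position: [0.4601, -0.2494, 0.2485]
tcp_rot: [3.133, 0.219, 0.0]
force: [-0.8, -1.4, 0.5]
grip_width: 0.0853
```

Run:
```python
from h import *
import pickle
delta([.494,-.2506,.2],.135)
w=cam("wrist");pickle.dump(w,open("w1.pkl","wb"));cv2.imwrite("pics/w1.png",w["image"][:,:,::-1])
print(proj(w,[.494,-.2506,.124]),proj(w,[.5455,-.2426,.11]))
```

```text
t 1.7 tcp [ 0.4601 -0.2494  0.2485] xhead 0.14 F [-0.78 -1.41  0.54] w 0.0853
tool shift cm [3.34 0.59 4.85] roll deg (tool z down) 0.28
[326.08893889 188.22900003] [325.00688329 107.30728165]
```

View pics/w1.png

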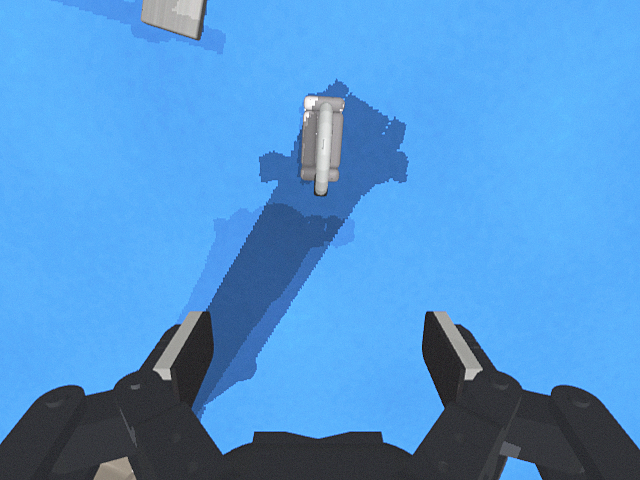

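The wrist view shows the hook from above. The sleeve is near (320,190) and the far end near (326,100), almost in line with tool x.

Run:
```python
from h import *
import pickle
w=pickle.load(open("w1.pkl","rb"));crop(w,"w1c.png",285,80,365,205,4.8)
```

```text
(no output)
```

View pics/w1c.png

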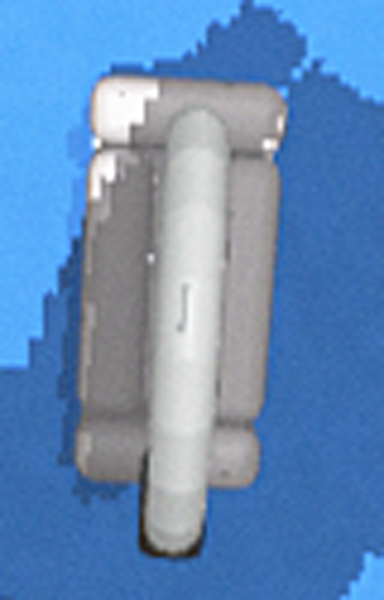

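Run:
```python
from h import *
import pickle
w=pickle.load(open("w1.pkl","rb"));W=lambda x,y:(285+x/4.8,80+y/4.8)
f=plane(w,W(197,125),.128);m=plane(w,W(187,330),.154);s=plane(w,W(173,525),.126)
print(f,m,s,"yaw",np.arctan2(*(f-s)[[1,0]]),np.linalg.norm(f-s))
hc=[plane(w,W(*c),.048) for c in[(95,80),(285,85),(258,485),(75,480)]];print(np.array(hc).round(4))
h=np.array(hc);print(h.mean(0),np.arctan2(*((h[0]+h[1])-(h[2]+h[3]))[[1,0]]))
```

```text
[ 0.54613329 -0.24278577  0.128     ] [ 0.52254765 -0.24443311  0.154     ] [ 0.49314318 -0.24722714  0.126     ] yaw 0.08361963481456952 0.05321351667933454
[[ 0.552  -0.2261  0.048 ]
 [ 0.5557 -0.2585  0.048 ]
 [ 0.4871 -0.2647  0.048 ]
 [ 0.4833 -0.2313  0.048 ]]
[ 0.51954228 -0.24515359  0.048     ] 0.08237399002609412
```

>>> servo_tool:
  targets:
    - [0, 0, 0, 3.2, 0]
    - [1.0, 0, 2.5, 0, 0]
    - [1.2, 0, 2.3, 0, 0]
    - [1.0, 0, 0, 0, 0]
    - [0, 0, 0, 0, 0]

```text
time_s: 2.25
position: [0.4922, -0.2488, 0.2005]
tcp_rot: [3.139, 0.123, 0.0]
force: [-0.1, 0.3, 1.2]
grip_width: 0.0855
```

Run:
```python
from h import *
delta([.4935,-.2473,.110],.083)
```

```text
t 2.25 tcp [ 0.4922 -0.2488  0.2005] xhead 0.078 F [-0.08  0.28  1.15] w 0.0855
tool shift cm [ 0.14 -0.14  9.05] roll deg (tool z down) -0.26
```

>>> servo_tool:
  targets:
    - [0.1, -0.15, 2.0, 0, 0]
    - [0, 0, 2.5, 0, 0]
    - [0, 0, 2.5, 0, 0]
    - [0, 0, 2.0, 0, 0.6]
    - [0, 0, 0, 0, 0.7]
    - [0, 0, 0, 0, 0.7]

```text
time_s: 2.85
position: [0.4928, -0.2473, 0.1116]
tcp_rot: [3.138, 0.123, 0.002]
force: [0.3, -0.3, 0.0]
grip_width: 0.0441
```

Run:
```python
from h import *
delta([.4935,-.2473,.110],.083)
w=cam("wrist");cv2.imwrite("pics/w2.png",w["image"][:,:,::-1])
b=cam("side");crop(b,"s2.png",225,285,345,405,5)
```

```text
t 2.85 tcp [ 0.4928 -0.2473  0.1116] xhead 0.078 F [ 0.28 -0.28  0.04] w 0.0441
tool shift cm [0.07 0.   0.16] roll deg (tool z down) -0.28
```

View pics/w2.png

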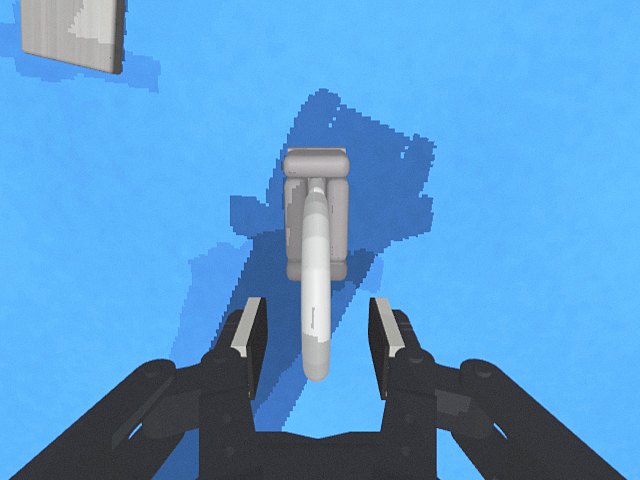

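View pics/s2.png

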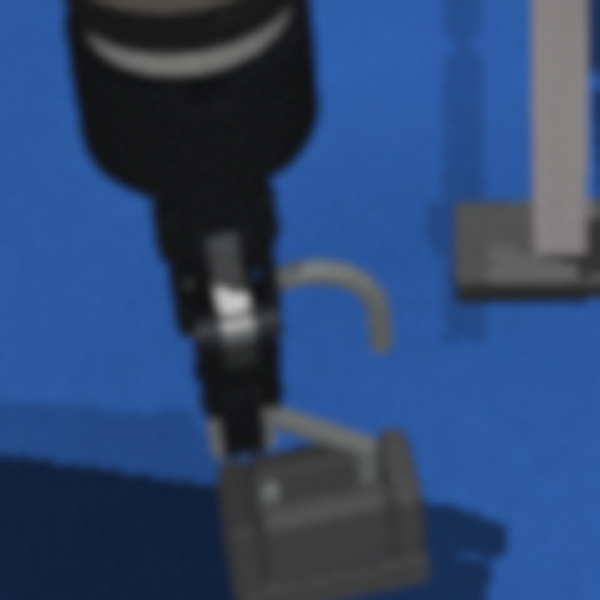

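The hook sits centred between the pads (column 317) and the fingers are at sleeve height, so I'm closing.

>>> servo_tool:
  targets:
    - [0, 0, 0, 0, 1]
    - [0, 0, 0, 0, 1]
    - [0, 0, 0, 0, 1]
    - [0, 0, 0, 0, 1]
    - [0, 0, 0, 0, 1]
    - [0, 0, 0, 0, 1]

```text
time_s: 3.55
position: [0.4932, -0.2468, 0.1119]
tcp_rot: [3.138, 0.124, 0.003]
force: [-2.3, 0.1, 5.4]
grip_width: 0.0084
```

Run:
```python
from h import *
delta([.4935,-.2473,.110],.083)
```

```text
t 3.55 tcp [ 0.4932 -0.2468  0.1119] xhead 0.079 F [-2.3   0.08  5.42] w 0.0084
tool shift cm [0.02 0.05 0.19] roll deg (tool z down) -0.23
```

>>> servo_tool:
  targets:
    - [0, 0, -1.5, 0, 1]
    - [0, 0, -3, 0, 1]
    - [0, 0, -4, 0, 1]
    - [0, 0, -4, 0, 1]
    - [0, 0, -4, 0, 1]
    - [0, 0, -3, 0, 1]
    - [0, 0, 0, 0, 1]

```text
time_s: 4.25
position: [0.4946, -0.2472, 0.3105]
tcp_rot: [3.135, 0.124, 0.014]
force: [0.6, 0.3, -1.4]
grip_width: 0.0079
```

Run:
```python
from h import *
import pickle
delta([.57,-.0,.30],-.14)
a=cam("scene");b=cam("side");pickle.dump((a,b),open("v3.pkl","wb"))
cv2.imwrite("pics/a3.png",a["image"][:,:,::-1])
crop(b,"b3.png",225,150,385,270,5)
crop(a,"a3c.png",225,160,435,300,3.8)
```

```text
t 4.25 tcp [ 0.4946 -0.2472  0.3105] xhead 0.079 F [ 0.62  0.27 -1.42] w 0.0079
tool shift cm [  9.45 -24.05   1.02] roll deg (tool z down) 12.55
```

View pics/a3.png

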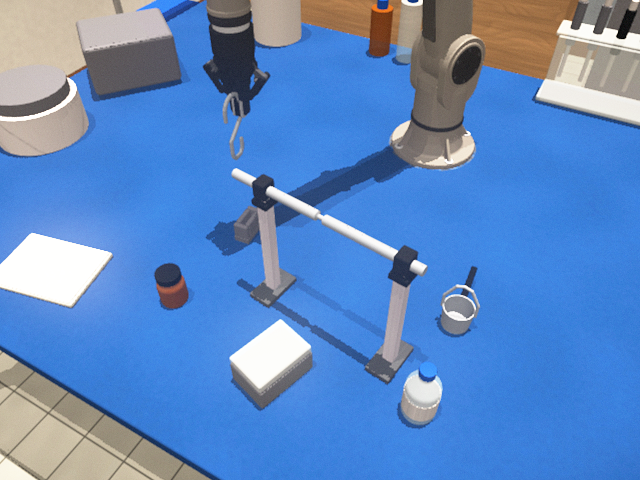

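>>> servo_tool:
  targets:
    - [0, 0, 0, 6.35, 1]
    - [0, 0, 0, 6.35, 1]
    - [0, 0, 0, 0, 1]

```text
time_s: 4.65
position: [0.4913, -0.2459, 0.3032]
tcp_rot: [-3.133, 0.224, 0.006]
force: [0.1, -0.3, -2.9]
grip_width: 0.0081
```

Run:
```python
from h import *
delta([.549,.031,.31],-.143)
```

```text
t 4.65 tcp [ 0.4913 -0.2459  0.3032] xhead -0.142 F [ 0.08 -0.35 -2.86] w 0.0081
tool shift cm [  1.78 -28.23  -0.67] roll deg (tool z down) 0.03
```

>>> servo_tool:
  targets:
    - [0.3, -3, -0.3, 0, 1]
    - [0.3, -5, -0.3, 0, 1]
    - [0.3, -5, 0, 0, 1]
    - [0.3, -5, 0, 0, 1]
    - [0.3, -5, 0, 0, 1]
    - [0.3, -3.5, 0, 0, 1]
    - [0, -1.7, 0, 0, 1]
    - [0, 0, 0, 0, 1]

```text
time_s: 5.45
position: [0.5496, 0.0337, 0.3099]
tcp_rot: [-3.133, 0.21, 0.004]
force: [-0.2, 0.1, -1.3]
grip_width: 0.0083
```

Run:
```python
from h import *
import pickle
delta([.549,.031,.31],-.143)
w=cam("wrist");cv2.imwrite("pics/w4.png",w["image"][:,:,::-1]);pickle.dump(w,open("w4.pkl","wb"))
b=cam("side");crop(b,"b4.png",225,100,385,270,3.5)
```

```text
t 5.45 tcp [0.5496 0.0337 0.3099] xhead -0.134 F [-0.2   0.08 -1.29] w 0.0083
tool shift cm [-0.02  0.28 -0.01] roll deg (tool z down) 0.52
```

View pics/w4.png

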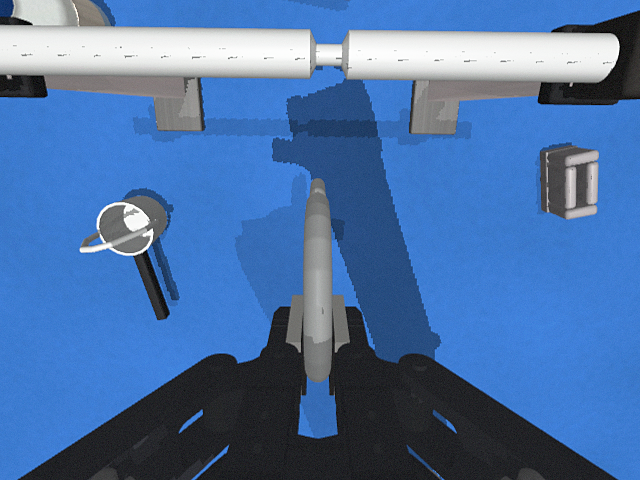

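View pics/b4.png

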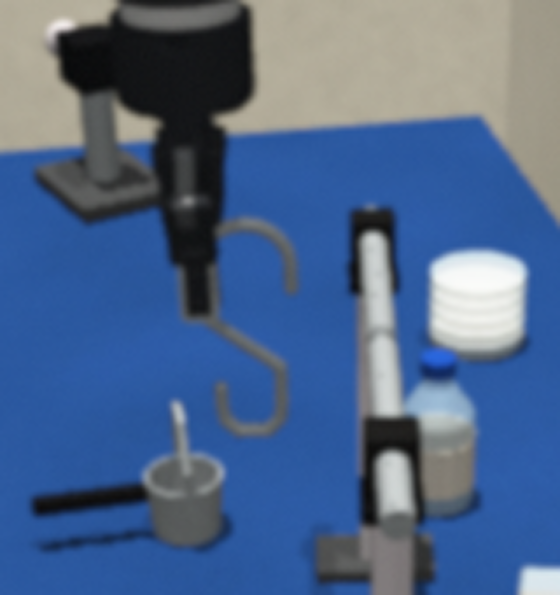

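Run:
```python
from h import *
import pickle
w=pickle.load(open("w4.pkl","rb"));im=w["image"]
# bar edges by columns: white bar vs bg
g=im.astype(int)
for c in (80,150,250,300,322,328,335,360,450,550):
    col=g[5:130,c];m=(col.min(1)>120)
    ii=np.where(m)[0]+5;print(c,ii.min() if len(ii) else None,ii.max() if len(ii) else None)
for r in (50,54,58):
    row=g[r,300:360].sum(1);print(r,row.tolist())
for c in (150,250,450,550): pass
for p in [(60,51.5),(328.5,54.5),(560,57)]: print(plane(w,p,.27).round(4))
print("hook tip",plane(w,(318,187),.31+.0341-.004-.022-.0).round(4),plane(w,(317,265),.31+.0341+.008).round(4))
delta([0,0,0],-.14)
```

```text
80 5 86
150 27 96
250 28 76
300 29 77
322 44 64
328 44 64
335 44 65
360 30 78
450 31 126
550 33 81
50 [759, 757, 759, 757, 759, 758, 756, 758, 765, 765, 470, 493, 514, 497, 497, 519, 693, 755, 742, 734, 733, 726, 724, 724, 729, 726, 723, 725, 726, 725, 725, 726, 723, 725, 727, 723, 726, 725, 721, 720, 733, 737, 542, 501, 501, 503, 507, 489, 561, 765, 765, 758, 757, 756, 759, 756, 760, 756, 640, 638]
54 [759, 759, 759, 759, 759, 759, 759, 760, 765, 765, 466, 483, 508, 508, 500, 529, 738, 765, 764, 760, 760, 759, 759, 759, 759, 760, 759, 759, 759, 759, 759, 759, 759, 759, 759, 759, 759, 759, 759, 760, 765, 765, 481, 504, 508, 517, 522, 493, 566, 765, 765, 761, 759, 759, 759, 759, 747, 761, 759, 759]
58 [633, 628, 621, 574, 471, 765, 753, 751, 760, 765, 443, 478, 486, 492, 479, 501, 644, 717, 707, 703, 702, 702, 700, 705, 703, 701, 704, 703, 705, 701, 705, 706, 705, 704, 713, 696, 354, 369, 358, 364, 363, 410, 464, 479, 490, 499, 492, 478, 575, 765, 761, 755, 754, 754, 754, 752, 754, 755, 752, 753]
[0.6683 0.1218 0.27  ]
[0.6527 0.0152 0.27  ]
[ 0.6392 -0.077   0.27  ]
hook tip [0.6094 0.0254 0.3181] [0.5973 0.0273 0.3521]
t 5.55 tcp [0.5496 0.0287 0.3102] xhead -0.142 F [ 0.48 -0.46 -0.92] w 0.008
tool shift cm [-53.95  10.56  31.14] roll deg (tool z down) -0.1
```

>>> servo_tool:
  targets:
    - [0, -0.1, 1.8, 0, 1]
    - [1.5, 0, 0, 0, 1]
    - [1.5, 0, 0, 0, 1]
    - [0, 0, 0, 0, 1]

```text
time_s: 5.95
position: [0.5809, 0.0231, 0.2924]
tcp_rot: [3.132, -0.23, -0.001]
force: [-0.4, -0.5, -1.0]
grip_width: 0.0084
```

```bash
cat >> h.py <<'E'
G=np.array([.6535,.015,.27]);TH=-.145
def hk(G=G):
    s,p,R=tool();c=np.array([np.cos(TH),np.sin(TH)]);n=np.array([-c[1],c[0]])
    hx=np.arctan2(R[1,0],R[0,0]);h=p[:2]+.0264*np.array([np.cos(hx),np.sin(hx)])
    d=G[:2]-h
    print("t",round(s["time_s"],2),"tcp",p.round(4),"hd",round(hx,3),"| bar rel hook: x %.1f along %.1f z %.1f mm"%(d@c*1e3,d@n*1e3,(G[2]-p[2]+.0999)*1e3),"F",np.array(s["force"]).round(2),"w",round(s["grip_width"],4),"toolz",R[:,2].round(3))
E
python3 - <<'E'
from h import *
hk()
w=cam("wrist");cv2.imwrite("pics/w5.png",w["image"][:,:,::-1])
b=cam("side");crop(b,"b5.png",225,100,385,270,3.5)
hk()
E
```

```text
t 5.95 tcp [0.5809 0.0231 0.2924] hd -0.147 | bar rel hook: x 46.6 along 2.5 z 77.5 mm F [-0.37 -0.5  -1.02] w 0.0084 toolz [-0.001 -0.001 -1.   ]
t 6.05 tcp [0.5795 0.0246 0.2928] hd -0.145 | bar rel hook: x 48.2 along 1.2 z 77.1 mm F [ 0.03  1.24 -0.79] w 0.0082 toolz [-0.002 -0.001 -1.   ]
```

View pics/b5.png

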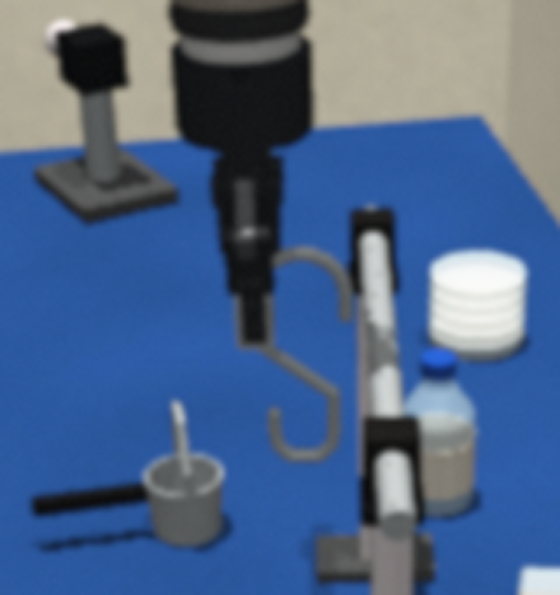

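View pics/w5.png

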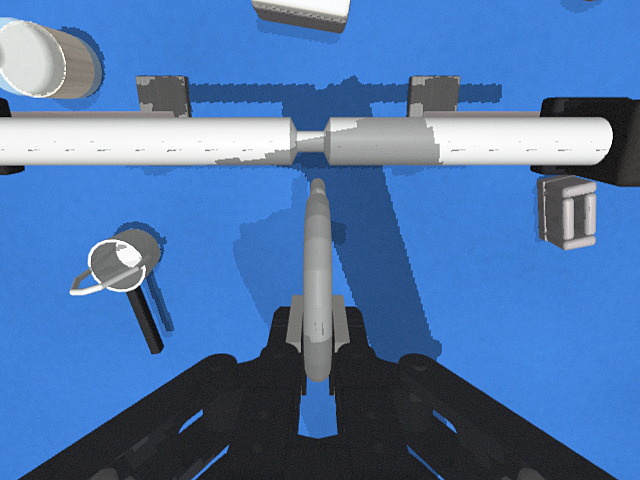

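>>> servo_tool:
  targets:
    - [1.5, -0.15, 0, 0, 1]
    - [1.5, 0, 0, 0, 1]
    - [1.1, 0, 0, 0, 1]
    - [0, 0, 0, 0, 1]
    - [0, 0, 0, 0, 1]

```text
time_s: 6.55
position: [0.6201, 0.022, 0.2931]
tcp_rot: [3.133, -0.224, -0.002]
force: [0.1, -0.5, -1.2]
grip_width: 0.0082
```

Run:
```python
from h import *
hk()
w=cam("wrist");cv2.imwrite("pics/w6.png",w["image"][:,:,::-1])
b=cam("side");crop(b,"b6.png",265,150,385,270,5)
hk()
```

```text
t 6.55 tcp [0.6201 0.022  0.2931] hd -0.143 | bar rel hook: x 7.6 along -2.2 z 76.8 mm F [ 0.1  -0.49 -1.16] w 0.0082 toolz [-0.001 -0.    -1.   ]
t 6.65 tcp [0.6201 0.0223 0.2933] hd -0.143 | bar rel hook: x 7.7 along -2.4 z 76.6 mm F [ 0.29 -0.5  -0.56] w 0.0083 toolz [-0.001 -0.    -1.   ]
```

View pics/b6.png

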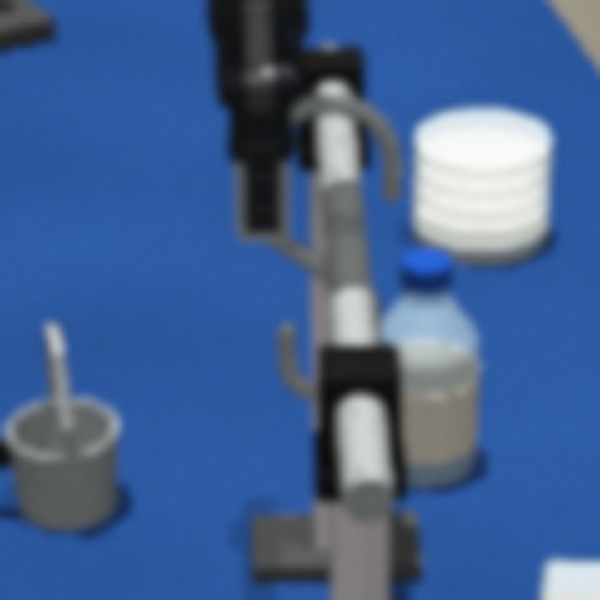

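View pics/w6.png

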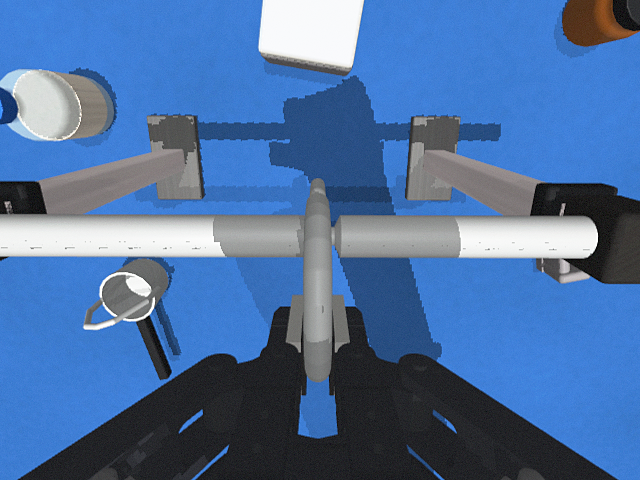

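>>> servo_tool:
  targets:
    - [0.3, 0.2, 0.5, 0, 1]
    - [0.45, 0, 1.0, 0, 1]
    - [0, 0, 1.2, 0, 1]
    - [0, 0, 1.0, 0, 1]
    - [0, 0, 0.3, 0, 1]
    - [0, 0, 0, 0, 1]
    - [0, 0, 0, 0, 1]

```text
time_s: 7.35
position: [0.6281, 0.0193, 0.2535]
tcp_rot: [-3.134, 0.224, -0.001]
force: [-0.0, -0.1, -0.6]
grip_width: 0.0082
```

Run:
```python
from h import *
hk()
w=cam("wrist");crop(w,"w7.png",160,140,480,380,2.4)
hk()
```

```text
t 7.35 tcp [0.6281 0.0193 0.2535] hd -0.143 | bar rel hook: x -0.7 along -0.6 z 116.4 mm F [-0.03 -0.05 -0.62] w 0.0082 toolz [ 0. -0. -1.]
t 7.4 tcp [0.6283 0.0193 0.2538] hd -0.143 | bar rel hook: x -0.8 along -0.6 z 116.1 mm F [0.27 0.86 0.33] w 0.0081 toolz [ 0.001 -0.    -1.   ]
```

View pics/w7.png

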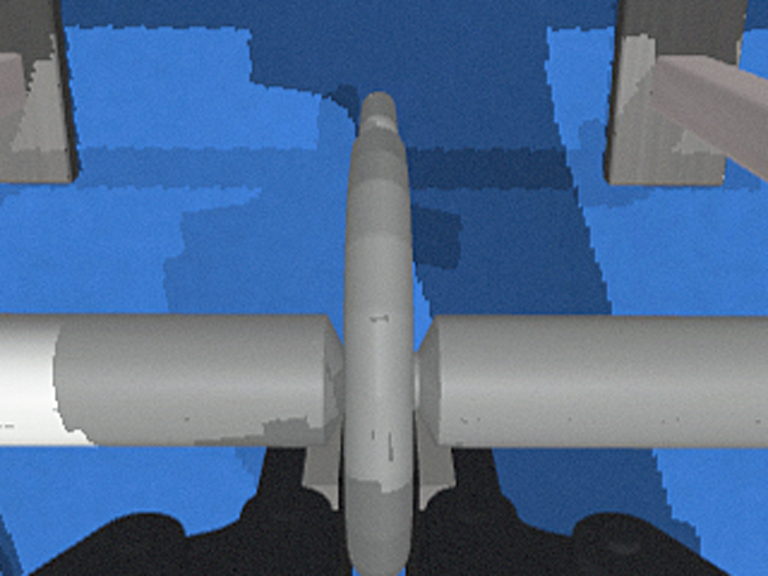

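The groove mouth spans 324–438 in the crop and the hook is centred on it at 379, so I'm lowering gently.

>>> servo_tool:
  targets:
    - [0, 0, 0.4, 0, 1]
    - [0, 0, 0.4, 0, 1]
    - [0, 0, 0.2, 0, 1]
    - [0, 0, 0.1, 0, 1]
    - [0, 0, 0, 0, 1]
    - [0, 0, 0, 0, 1]

```text
time_s: 8.0
position: [0.628, 0.0192, 0.2424]
tcp_rot: [3.134, -0.224, 0.0]
force: [0.3, 0.3, -1.4]
grip_width: 0.0084
```

>>> servo_tool:
  targets:
    - [0, 0, 0.15, 0, 1]
    - [0, 0, 0, 0, 1]
    - [0, 0, 0, 0, 1]

```text
time_s: 8.3
position: [0.6279, 0.0192, 0.2408]
tcp_rot: [3.133, -0.224, -0.0]
force: [0.6, 0.7, -0.7]
grip_width: 0.0078
```

>>> servo_tool:
  targets:
    - [0, 0, 0.15, 0, 1]
    - [0, 0, 0, 0, 1]
    - [0, 0, 0, 0, 1]

```text
time_s: 8.6
position: [0.6282, 0.0192, 0.2396]
tcp_rot: [3.134, -0.224, 0.001]
force: [-0.1, -0.9, 0.9]
grip_width: 0.0082
```

Run:
```python
from h import *
hk()
b=cam("side");crop(b,"b8.png",265,150,385,270,5)
w=cam("wrist");crop(w,"w8.png",160,140,480,380,2.4)
hk()
```

```text
t 8.6 tcp [0.6282 0.0192 0.2396] hd -0.143 | bar rel hook: x -0.7 along -0.5 z 130.3 mm F [-0.09 -0.94  0.89] w 0.0082 toolz [ 0.001 -0.    -1.   ]
t 8.7 tcp [0.6282 0.0192 0.2396] hd -0.143 | bar rel hook: x -0.7 along -0.5 z 130.3 mm F [-0.34  0.11 -0.75] w 0.0079 toolz [ 0.001 -0.    -1.   ]
```

View pics/b8.png

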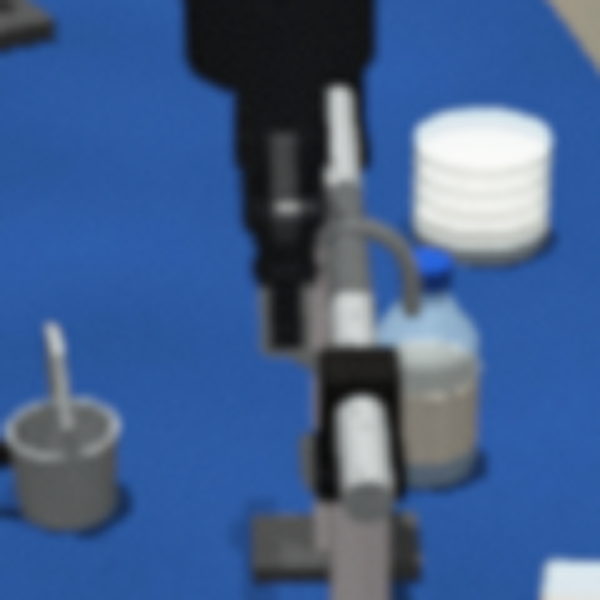

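View pics/w8.png

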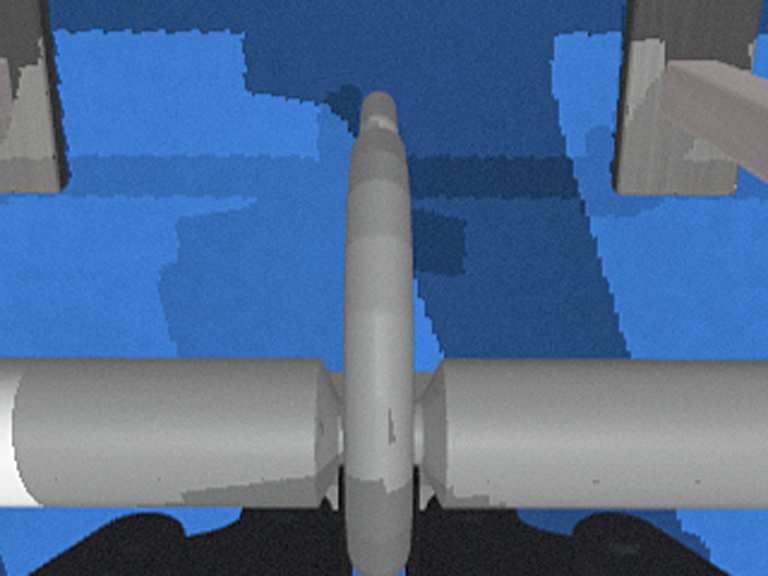

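Hook_top is now about 3.7 mm above bar_mid, already below plain-bar level, so it's inside the groove. I'll go down until it makes contact.

>>> servo_tool:
  targets:
    - [0, 0, 0.1, 0, 1]
    - [0, 0, 0, 0, 1]
    - [0, 0, 0, 0, 1]

```text
time_s: 9.0
position: [0.6282, 0.0191, 0.2386]
tcp_rot: [3.134, -0.224, 0.001]
force: [-0.5, -0.5, 1.2]
grip_width: 0.0086
```

>>> servo_tool:
  targets:
    - [0, 0, 0.1, 0, 1]
    - [0, 0, 0, 0, 1]
    - [0, 0, 0, 0, 1]

```text
time_s: 9.3
position: [0.6283, 0.0192, 0.2377]
tcp_rot: [3.134, -0.224, 0.002]
force: [-0.3, 0.5, 3.3]
grip_width: 0.0083
```

Run:
```python
from h import *
for i in range(3):
    hk();cam("side")
```

```text
t 9.3 tcp [0.6283 0.0192 0.2377] hd -0.143 | bar rel hook: x -0.8 along -0.5 z 132.2 mm F [-0.26  0.45  3.29] w 0.0083 toolz [ 0.001 -0.    -1.   ]
t 9.35 tcp [0.6282 0.0192 0.2377] hd -0.143 | bar rel hook: x -0.8 along -0.6 z 132.2 mm F [-0.68  0.13  3.11] w 0.0083 toolz [ 0.001 -0.    -1.   ]
t 9.4 tcp [0.6282 0.0191 0.2376] hd -0.143 | bar rel hook: x -0.8 along -0.5 z 132.3 mm F [ 0.13 -0.3   3.53] w 0.0082 toolz [ 0.001 -0.    -1.   ]
```

>>> servo_tool:
  targets:
    - [0, 0, -0.1, 0, 1]
    - [0, 0, 0, 0, 0.85]
    - [0, 0, 0, 0, 0.8]
    - [0, 0, 0, 0, 0.75]
    - [0, 0, 0, 0, 0.7]
    - [0, 0, 0, 0, 0.6]
    - [0, 0, 0, 0, 0.5]

```text
time_s: 10.15
position: [0.6279, 0.0191, 0.2381]
tcp_rot: [3.133, -0.224, -0.0]
force: [-0.3, -0.4, 1.0]
grip_width: 0.0424
```

Run:
```python
from h import *
hk()
w=cam("wrist");crop(w,"w9.png",160,140,480,380,2.4)
b=cam("side");crop(b,"b9.png",265,150,385,270,5)
hk()
```

```text
t 10.15 tcp [0.6279 0.0191 0.2381] hd -0.143 | bar rel hook: x -0.5 along -0.4 z 131.8 mm F [-0.3  -0.36  1.05] w 0.0424 toolz [-0. -0. -1.]
t 10.25 tcp [0.628  0.0191 0.2383] hd -0.143 | bar rel hook: x -0.5 along -0.5 z 131.6 mm F [ 0.41  0.28 -0.3 ] w 0.0426 toolz [ 0. -0. -1.]
```

View pics/w9.png

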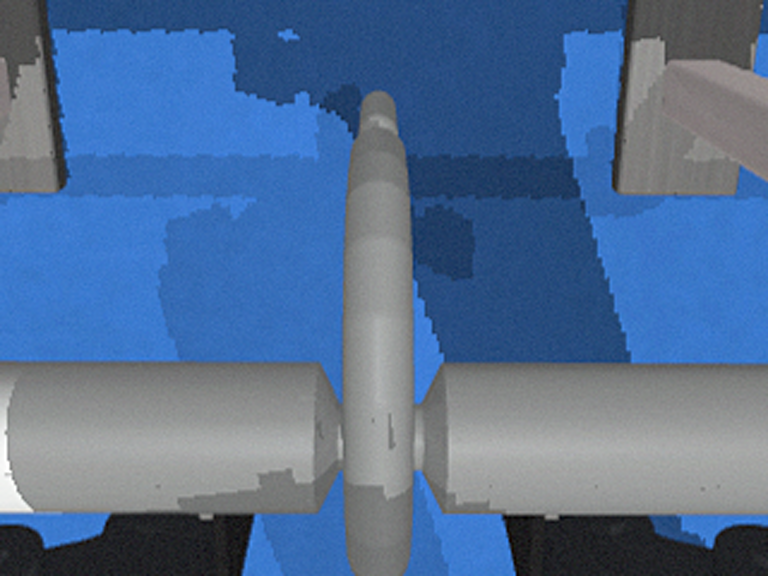

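View pics/b9.png

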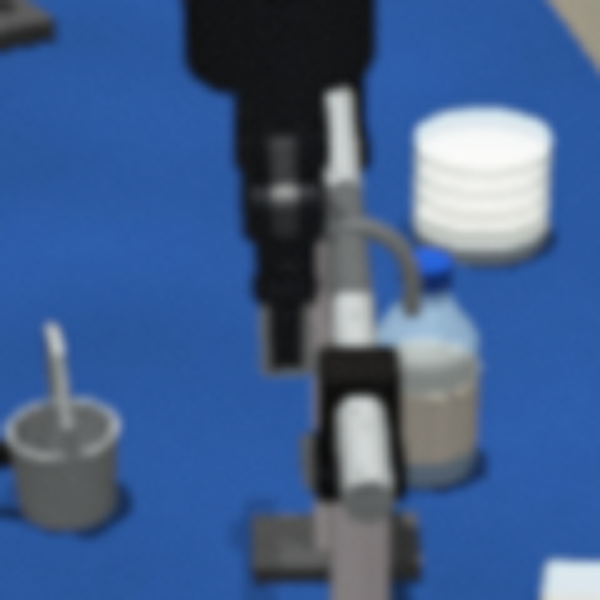

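The hook hangs in the groove, steady, and the fingers are clear (opening 42 mm). I'm backing straight out towards the robot.

>>> servo_tool:
  targets:
    - [0, 0, 0, 0, 0.5]
    - [-1, 0, 0, 0, 0.5]
    - [-2, 0, 0, 0, 0.5]
    - [-3, 0, 0, 0, 0.5]
    - [-3, 0, 0, 0, 0.5]
    - [-3, 0, 0, 0, 0.3]
    - [0, 0, 0, 0, 0]
    - [0, 0, 0, 0, 0]

```text
time_s: 11.05
position: [0.5087, 0.0363, 0.2387]
tcp_rot: [3.133, -0.223, 0.002]
force: [0.3, -0.7, -0.8]
grip_width: 0.0836
```

Run:
```python
from h import *
import pickle
w=cam("wrist");cv2.imwrite("pics/w10.png",w["image"][:,:,::-1])
b=cam("side");crop(b,"b10.png",225,150,385,270,5)
a=cam("scene");crop(a,"a10.png",225,130,435,290,3.7)
pickle.dump((a,b,w),open("v10.pkl","wb"))
delta([.44,.243,.25],.04+np.pi)
print(get_state()["joints"])
```

```text
t 11.2 tcp [0.51   0.0361 0.2385] xhead -0.143 F [-0.93 -0.29 -1.04] w 0.0854
tool shift cm [ -9.88 -19.48  -1.16] roll deg (tool z down) -10.5
[ 0.0985838   0.16722238 -0.28359765  1.86960335  0.05210371  1.11093859
 -1.91837621]
```

View pics/w10.png

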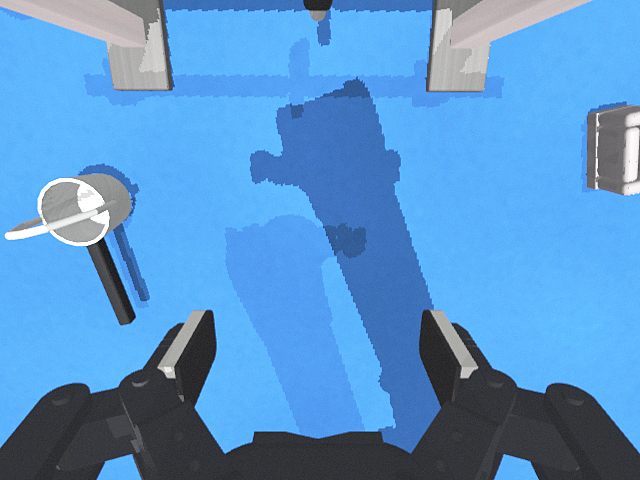

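View pics/b10.png

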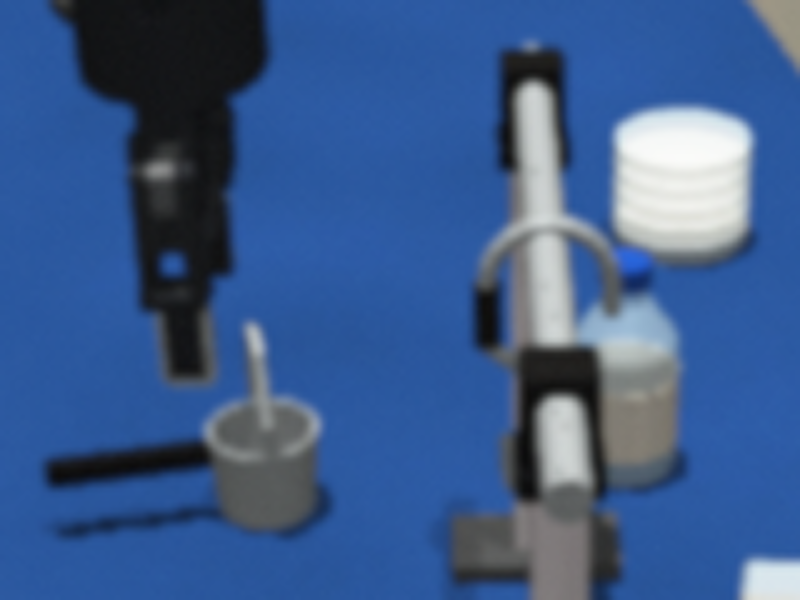

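View pics/a10.png

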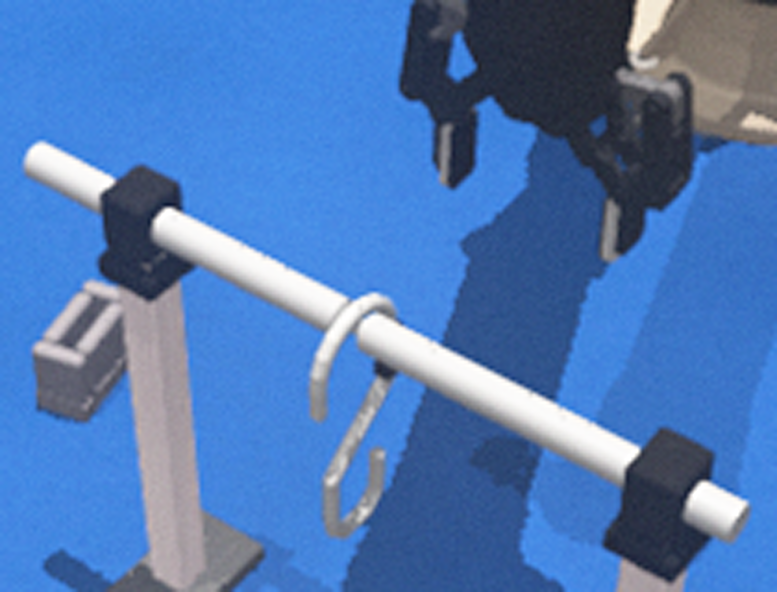

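The hook hangs upright in the groove: its curl crosses the bar at crop (365,310) and the neck is hidden. I'll flip the wrist a half turn so the camera side faces the robot when I grip the pot's handle.

>>> servo_tool:
  targets:
    - [0, 0, 0, -8.5, 0]
    - [0, 0, 0, -8.5, 0]
    - [0, 0, 0, -8.5, 0]
    - [0, 0, 0, -8.5, 0]
    - [0, 0, 0, -8.5, 0]
    - [0, 0, 0, -8.5, 0]
    - [0, 0, 0, -8.5, 0]
    - [0, 0, 0, -8.5, 0]

```text
time_s: 12.0
position: [0.51, 0.0361, 0.2381]
tcp_rot: [-2.719, -1.574, -0.0]
force: [0.6, -0.2, 0.8]
grip_width: 0.0855
```

>>> servo_tool:
  targets:
    - [0, 0, 0, -8.5, 0]
    - [0, 0, 0, -8.5, 0]
    - [0, 0, 0, -8.5, 0]
    - [0, 0, 0, -8.5, 0]
    - [0, 0, 0, -8.5, 0]
    - [0, 0, 0, -8.5, 0]
    - [0, 0, 0, -8.5, 0]
    - [0, 0, 0, -8.5, 0]

```text
time_s: 12.8
position: [0.51, 0.036, 0.2381]
tcp_rot: [-1.374, -2.825, -0.001]
force: [-0.4, 0.7, -0.1]
grip_width: 0.0854
```

>>> servo_tool:
  targets:
    - [0, 0, 0, -8.5, 0]
    - [0, 0, 0, -8.5, 0]
    - [0, 0, 0, -8.5, 0]
    - [0, 0, 0, -8.5, 0]
    - [0, 0, 0, -8.5, 0]
    - [0, 0, 0, -8.5, 0]
    - [0, 0, 0, -3.5, 0]
    - [0, 0, 0, 0, 0]

```text
time_s: 13.6
position: [0.5099, 0.036, 0.2381]
tcp_rot: [0.062, -3.141, -0.001]
force: [-0.2, -0.3, 0.6]
grip_width: 0.0852
```

Run:
```python
from h import *
import pickle
a,b=pickle.load(open("v0.pkl","rb"));w=pickle.load(open("v10.pkl","rb"))[2]
delta([.44,.243,.25],.04+np.pi)
print(get_state()["joints"].round(2))
crop(w,"w10c.png",0,155,160,335,3.3)
```

```text
t 13.6 tcp [0.5099 0.036  0.2381] xhead -3.102 F [-0.22 -0.28  0.6 ] w 0.0852
tool shift cm [ 6.16 20.96 -1.17] roll deg (tool z down) -0.02
[ 0.41  0.2  -0.64  1.86  0.13  1.12  1.33]
```

View pics/w10c.png

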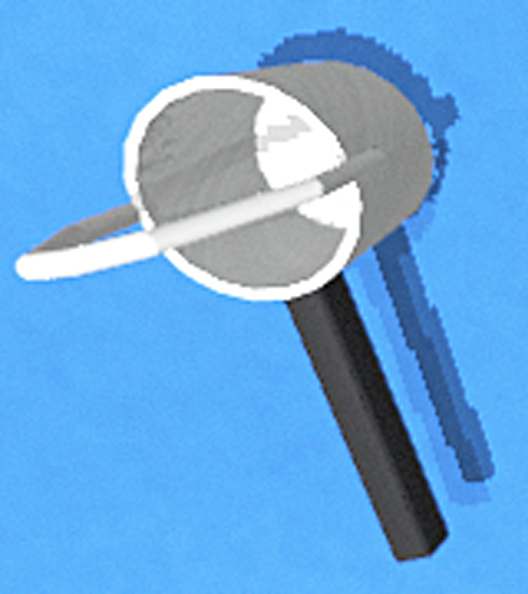

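Run:
```python
from h import *
import pickle
a,b,w=pickle.load(open("v10.pkl","rb"))
W=lambda x,y:(x/3.3,155+y/3.3)
rim=plane(w,W(246,188),.05);e=plane(w,W(415,548),.045);m=plane(w,W(318,295),.045)
print(rim,e,m,np.arctan2(*(rim-e)[[1,0]]),np.arctan2(*(m-e)[[1,0]]),np.linalg.norm((rim-e)[:2]))
bl=[plane(w,W(*p),z) for p,z in(((25,266),.07),((320,187),.109),((160,240),.109))];print(np.array(bl).round(4))
```

```text
[0.53889266 0.24644704 0.05      ] [0.42429304 0.23926263 0.045     ] [0.50579645 0.24104917 0.045     ] 0.06260945397061306 0.021916335691192706 0.1148246024411445
[[0.5307 0.295  0.07  ]
 [0.5466 0.1889 0.109 ]
 [0.5402 0.2274 0.109 ]]
```

>>> servo_tool:
  targets:
    - [0.8, 2.6, 0, 0, 0]
    - [0.9, 3.6, 0, 0, 0]
    - [0.9, 3.6, 0, 0, 0]
    - [0.9, 3.6, 0.5, 0, 0]
    - [0.9, 3.6, 1, 0, 0]
    - [0.9, 2.4, 2, 0, 0]
    - [0.9, 1.5, 2, 0, 0]
    - [0, 0, 0, 0, 0]

```text
time_s: 14.4
position: [0.436, 0.2442, 0.1811]
tcp_rot: [0.07, -3.136, 0.001]
force: [-0.6, 0.2, 0.6]
grip_width: 0.0857
```

Run:
```python
from h import *
import pickle
delta([.4376,.2424,.038],.045)
w=cam("wrist");cv2.imwrite("pics/w11.png",w["image"][:,:,::-1])
b=cam("side");crop(b,"b11.png",225,150,385,270,5)
pickle.dump((b,w),open("v11.pkl","wb"))
delta([.4376,.2424,.038],.045)
```

```text
t 14.4 tcp [0.436  0.2442 0.1811] xhead -3.097 F [-0.64  0.23  0.59] w 0.0857
tool shift cm [-0.23 -0.18 14.31] roll deg (tool z down) -0.03
t 14.5 tcp [0.4393 0.2422 0.1833] xhead -3.102 F [0.3  0.13 0.79] w 0.0857
tool shift cm [ 0.16  0.03 14.53] roll deg (tool z down) -0.29
```

View pics/w11.png

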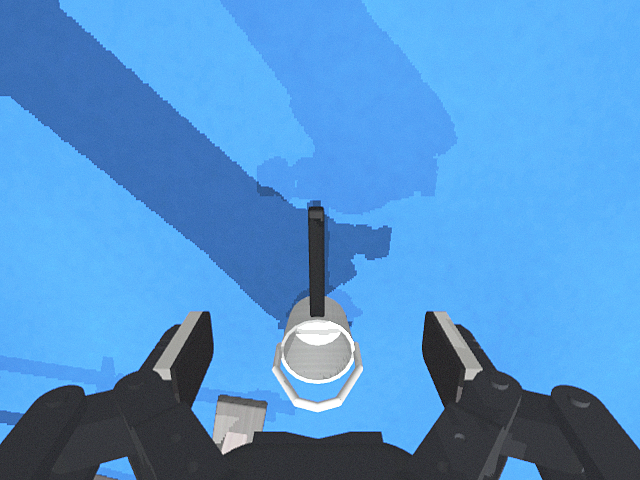

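View pics/b11.png

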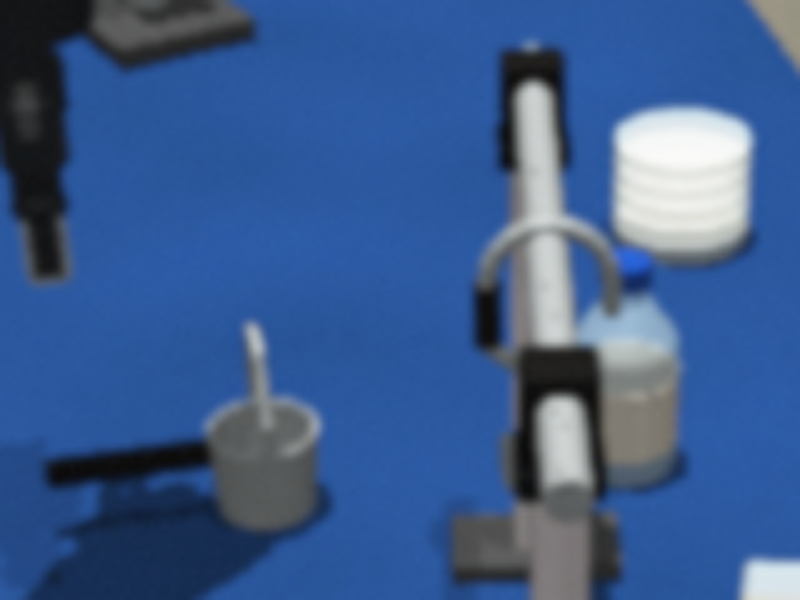

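Run:
```python
from h import *
import pickle
b,w=pickle.load(open("v11.pkl","rb"))
e=plane(w,(316,219),.045);m=plane(w,(317,310),.045);p=plane(w,(318,405),.110);r=plane(w,(317.5,352),.05)
print(e,m,p,r); print(np.arctan2(*(m-e)[[1,0]]),np.arctan2(*(p-e)[[1,0]]))
```

```text
[0.42610102 0.24262873 0.045     ] [0.50141435 0.24659953 0.045     ] [0.53528275 0.24881845 0.11      ] [0.53728203 0.24855764 0.05      ]
0.05267498614623701 0.05663127243779646
```

>>> servo_tool:
  targets:
    - [0.1, 0, 2.5, 0, 0]
    - [0, 0, 4, 0, 0]
    - [0, 0, 4, 0, 0]
    - [0, 0, 2.5, 0, 0]
    - [0, 0, 1.5, 0, 0.6]
    - [0, 0, 0, 0, 0.7]
    - [0, 0, 0, 0, 0.75]

```text
time_s: 15.2
position: [0.4393, 0.2426, 0.0394]
tcp_rot: [-0.061, 3.139, 0.001]
force: [-0.3, 0.4, 0.3]
grip_width: 0.044
```

Run:
```python
from h import *
delta([.438,.2425,.038],.05)
w=cam("wrist");cv2.imwrite("pics/w12.png",w["image"][:,:,::-1])
```

```text
t 15.2 tcp [0.4393 0.2426 0.0394] xhead -3.103 F [-0.28  0.41  0.33] w 0.044
tool shift cm [ 0.13 -0.01  0.14] roll deg (tool z down) -0.63
```

View pics/w12.png

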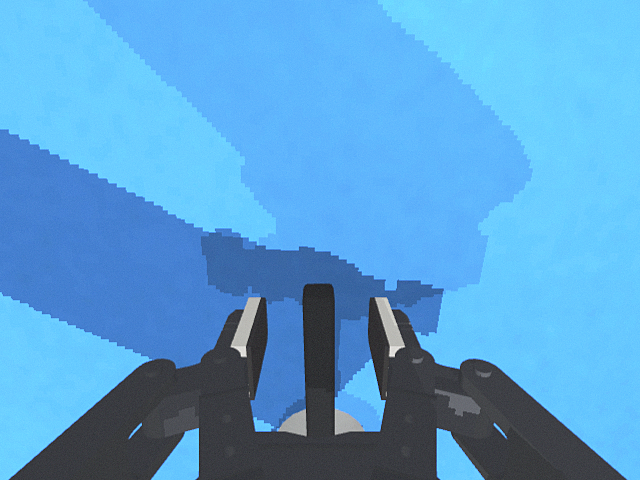

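The handle runs between the pads at column 318 and its end shows just beyond them. Closing.

>>> servo_tool:
  targets:
    - [0, 0, 0.1, 0, 1]
    - [0, 0, 0, 0, 1]
    - [0, 0, 0, 0, 1]
    - [0, 0, 0, 0, 1]
    - [0, 0, 0, 0, 1]
    - [0, 0, 0, 0, 1]

```text
time_s: 15.85
position: [0.4385, 0.2429, 0.0378]
tcp_rot: [-0.064, 3.139, 0.001]
force: [0.6, -0.0, 4.2]
grip_width: 0.0107
```

>>> servo_tool:
  targets:
    - [0, 0, -0.5, 0, 1]
    - [0, 0, -1, 0, 1]
    - [0, 0, -2, 0, 1]
    - [0, 0, -2, 0, 1]
    - [0, 0, 0, 0, 1]
    - [0, 0, 0, 0, 1]

```text
time_s: 16.45
position: [0.4374, 0.242, 0.0921]
tcp_rot: [0.063, -3.141, 0.001]
force: [0.8, 0.7, -2.0]
grip_width: 0.0108
```

Run:
```python
from h import *
import pickle
delta([.438,.2425,.038],.05)
b=cam("side");crop(b,"b13.png",225,150,385,270,5)
a=cam("scene");crop(a,"a13.png",300,180,500,340,4)
pickle.dump((a,b),open("v13.pkl","wb"))
```

```text
t 16.45 tcp [0.4374 0.242  0.0921] xhead -3.101 F [ 0.82  0.69 -2.04] w 0.0108
tool shift cm [-0.07  0.05  5.41] roll deg (tool z down) -0.56
```

View pics/b13.png

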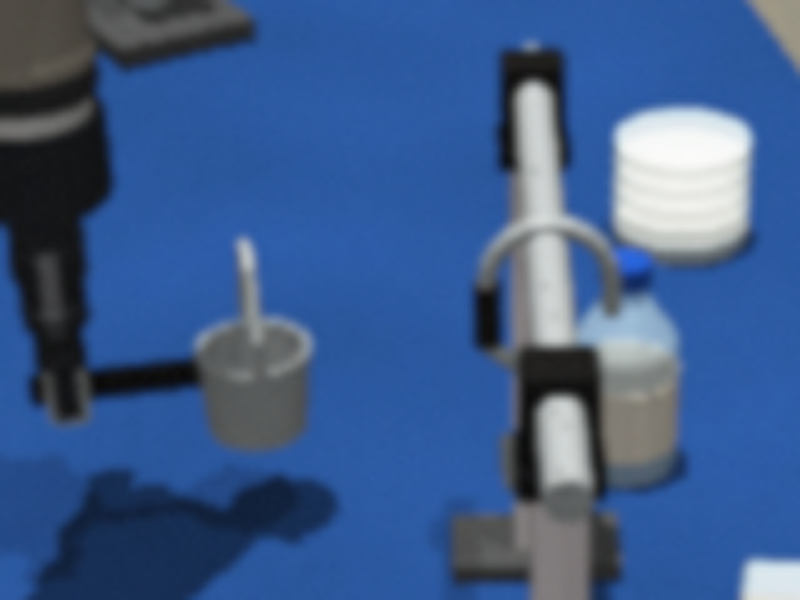

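View pics/a13.png

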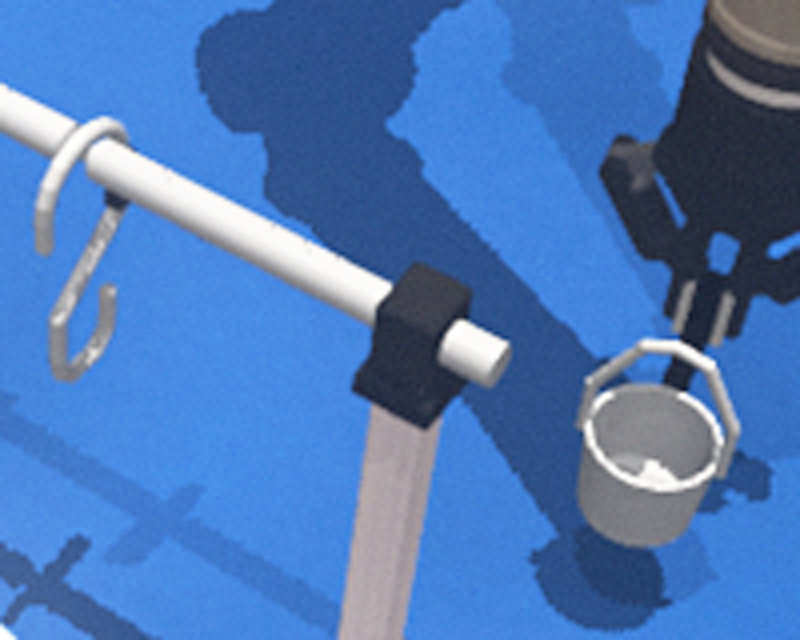

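Run:
```python
from h import *
import pickle
a,b=pickle.load(open("v13.pkl","rb"))
A=lambda x,y:(300+x/4,180+y/4);B=lambda x,y:(225+x/5,150+y/5)
print("bail",tri([a,b],[A(675,347),B(246,243)]), "expect z",.0921+.0712)
c=np.array([np.cos(TH),np.sin(TH),0]);n=np.array([-c[1],c[0],0])
def hp(d,uv):
    r=ray(d,*uv);k=(G-d["C"])@n/(r@n);X=d["C"]+r*k;return X,((X-G)@c*1e3).round(1),((X[2]-.27+.1305)*1e3).round(1)
for nm,p in dict(upfree_bottom=(44,248),top_in=(100,125),lowfree_top=(107,290),low_left=(56,370),low_bot=(68,376),kneeR=(55,320),sleeve_bot=(117,203)).items(): print(nm,hp(a,A(*p)))
for nm,p in dict(upfree=(612,305),sleeve=(487,318),top=(548,225)).items(): print("side",nm,hp(b,B(*p)))
```

```text
bail (array([0.53917271, 0.24591668, 0.16218621]), [np.float64(0.0006250746671712836), np.float64(0.0006250746671713129)]) expect z 0.1633
upfree_bottom (array([0.67864457, 0.01132827, 0.23273935]), np.float64(25.4), np.float64(93.2))
top_in (array([0.64124397, 0.01678968, 0.27301183]), np.float64(-12.4), np.float64(133.5))
lowfree_top (array([0.63553288, 0.01762365, 0.17049128]), np.float64(-18.2), np.float64(31.0))
low_left (array([0.67215013, 0.01227662, 0.15099063]), np.float64(18.8), np.float64(11.5))
low_bot (array([0.66376274, 0.01350139, 0.13915577]), np.float64(10.4), np.float64(-0.3))
kneeR (array([0.67227294, 0.01225868, 0.1834994 ]), np.float64(19.0), np.float64(44.0))
sleeve_bot (array([0.62898685, 0.01857953, 0.21898238]), np.float64(-24.8), np.float64(79.5))
side upfree (array([0.68091257, 0.01099708, 0.23858757]), np.float64(27.7), np.float64(99.1))
side sleeve (array([0.62897446, 0.01858134, 0.23385923]), np.float64(-24.8), np.float64(94.4))
side top (array([0.6544449 , 0.01486202, 0.27681487]), np.float64(1.0), np.float64(137.3))
```

>>> servo_tool:
  targets:
    - [0, 0, -1, 5.25, 1]
    - [0, 0, -1.4, 5.25, 1]
    - [0, 0, 0, 0, 1]
    - [0, 0, 0, 0, 1]

```text
time_s: 16.95
position: [0.4373, 0.2422, 0.1154]
tcp_rot: [-0.221, -3.133, 0.001]
force: [0.2, -0.1, -2.0]
grip_width: 0.0105
```

Run:
```python
from h import *
delta([.4635,.0427,.116],-.145)
```

```text
t 16.95 tcp [0.4373 0.2422 0.1154] xhead 3.001 F [ 0.17 -0.12 -2.03] w 0.0105
tool shift cm [ -5.39 -19.38  -0.04] roll deg (tool z down) 0.24
```

>>> servo_tool:
  targets:
    - [-0.4, -1.5, 0, 0, 1]
    - [-0.8, -3, 0, 0, 1]
    - [-1, -3.5, 0, 0, 1]
    - [-1, -3.5, 0, 0, 1]
    - [-1, -3.5, 0, 0, 1]
    - [-0.8, -2.9, 0, 0, 1]
    - [-0.4, -1.5, 0, 0, 1]
    - [0, 0, 0, 0, 1]

```text
time_s: 17.75
position: [0.4628, 0.0397, 0.115]
tcp_rot: [-0.23, -3.131, 0.003]
force: [-0.7, 0.1, -2.3]
grip_width: 0.0105
```

>>> servo_tool:
  targets:
    - [0, 0, 0, 0, 1]
    - [0, 0, 0, 0, 1]

```text
time_s: 17.95
position: [0.4632, 0.0443, 0.1159]
tcp_rot: [-0.22, -3.133, -0.001]
force: [0.5, 0.2, -2.0]
grip_width: 0.0111
```

```bash
cat >> h.py <<'E'
def pt():
    s,p,R=tool();c=np.array([np.cos(TH),np.sin(TH)]);n=np.array([-c[1],c[0]])
    f=-R[:2,0];b=p[:2]+.1018*f
    d=b-G[:2]
    print("t",round(s["time_s"],2),"tcp",p.round(4),"| bail in hook frame: x %.1f y %.1f z %.1f (rest z 11, x -18 free end)"%(d@c*1e3,d@n*1e3,(p[2]+.0705-.1395)*1e3),"F",np.array(s["force"]).round(2),"w",round(s["grip_width"],4))
E
python3 - <<'E'
from h import *
import pickle
pt()
b=cam("side");crop(b,"b14.png",225,150,385,270,5)
a=cam("scene");crop(a,"a14.png",280,150,440,280,5)
pickle.dump((a,b),open("v14.pkl","wb"))
E
```

```text
t 17.95 tcp [0.4632 0.0443 0.1159] | bail in hook frame: x -90.7 y 2.0 z 46.9 (rest z 11, x -18 free end) F [ 0.47  0.22 -1.99] w 0.0111
```

View pics/b14.png

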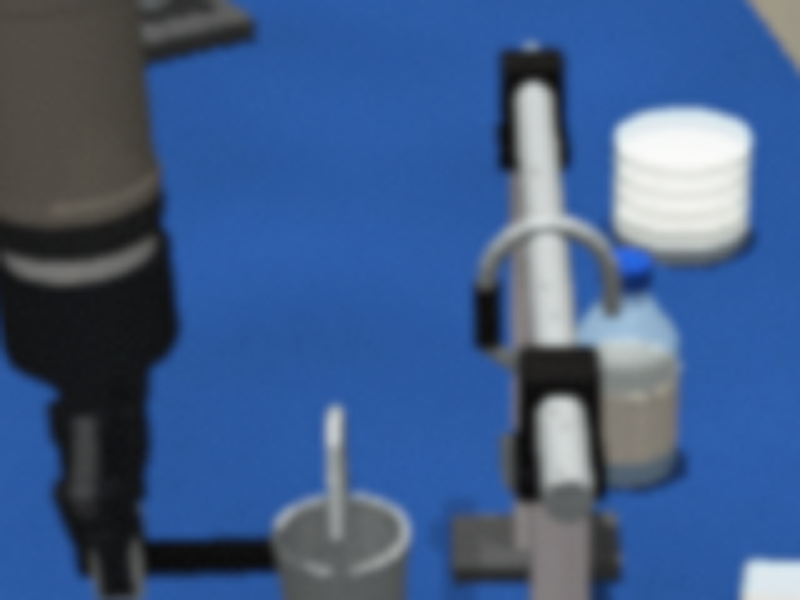

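View pics/a14.png

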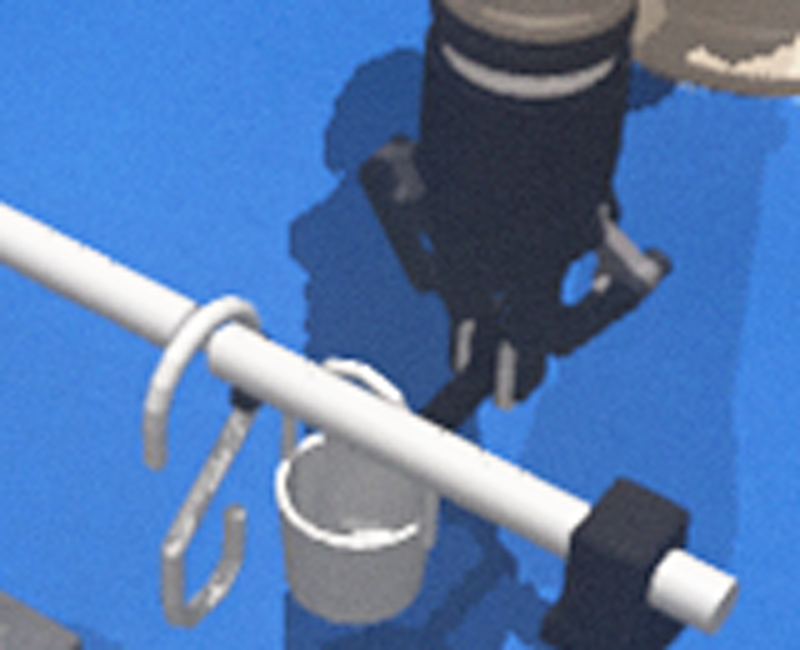

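>>> servo_tool:
  targets:
    - [-1, -0.15, 0, 0, 1]
    - [-2, 0, 0, 0, 1]
    - [-2, 0, 0, 0, 1]
    - [-1, 0, 0, 0, 1]
    - [0, 0, 0, 0, 1]
    - [0, 0, 0, 0, 1]

```text
time_s: 18.65
position: [0.5221, 0.0331, 0.1159]
tcp_rot: [-0.223, -3.132, 0.0]
force: [-0.2, -0.1, -2.2]
grip_width: 0.0108
```

Run:
```python
from h import *
import pickle
pt()
b=cam("side");crop(b,"b15.png",225,150,385,270,5)
a=cam("scene");crop(a,"a15.png",280,170,380,290,5)
pickle.dump((a,b),open("v15.pkl","wb"));pt()
```

```text
t 18.65 tcp [0.5221 0.0331 0.1159] | bail in hook frame: x -30.9 y -0.8 z 46.9 (rest z 11, x -18 free end) F [-0.18 -0.09 -2.2 ] w 0.0108
t 18.75 tcp [0.5217 0.033  0.116 ] | bail in hook frame: x -31.2 y -1.0 z 47.0 (rest z 11, x -18 free end) F [-0.84 -0.57 -1.9 ] w 0.0108
```

View pics/b15.png

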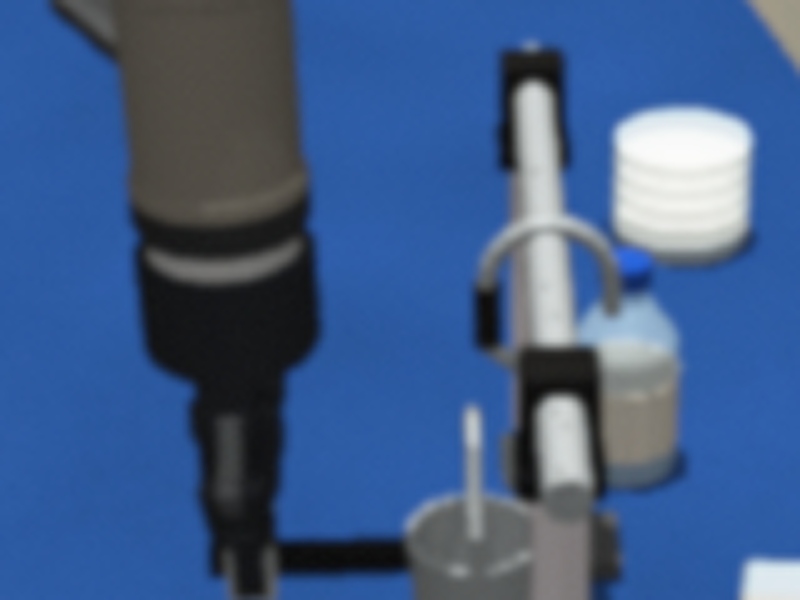

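View pics/a15.png

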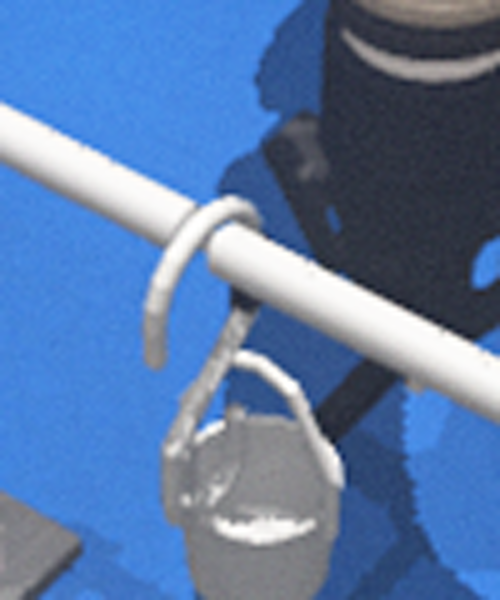

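Run:
```python
from h import *
import pickle
a,b=pickle.load(open("v15.pkl","rb"))
X,e=tri([a,b],[(280+252/5,170+358/5),(225+473/5,150+411/5)])
c=np.array([np.cos(TH),np.sin(TH)]);d=X[:2]-G[:2]
print(X,e,"hook frame x",d@c,"y",d@[-c[1],c[0]],"z",X[2]-.1395)
```

```text
[0.62285257 0.01866062 0.18793416] [np.float64(0.0009127996225964505), np.float64(0.0009127996225963732)] hook frame x -0.030854741579094448 y -0.000806114650642065 z 0.04843415620564648
```

The triangulated bail is at x −30.9, y −0.8, z 48 mm in the hook frame, which agrees with the arm's own reading. Moving it into the curl.

>>> servo_tool:
  targets:
    - [-0.7, -0.05, 0, 0, 1]
    - [-0.8, 0, 0, 0, 1]
    - [-0.8, 0, 0, 0, 1]
    - [-0.4, 0, 0, 0, 1]
    - [0, 0, 0, 0, 1]
    - [0, 0, 0, 0, 1]

```text
time_s: 19.35
position: [0.5493, 0.0285, 0.1161]
tcp_rot: [-0.224, -3.133, 0.0]
force: [-0.4, -0.2, -1.4]
grip_width: 0.0108
```

Run:
```python
from h import *
import pickle
pt()
a=cam("scene");crop(a,"a16.png",280,170,380,290,5)
b=cam("side");crop(b,"b16.png",225,150,385,270,5);pt()
```

```text
t 19.35 tcp [0.5493 0.0285 0.1161] | bail in hook frame: x -3.3 y -1.5 z 47.1 (rest z 11, x -18 free end) F [-0.38 -0.22 -1.4 ] w 0.0108
t 19.45 tcp [0.5491 0.0285 0.1161] | bail in hook frame: x -3.5 y -1.5 z 47.1 (rest z 11, x -18 free end) F [ 0.52  0.7  -1.96] w 0.0106
```

View pics/a16.png

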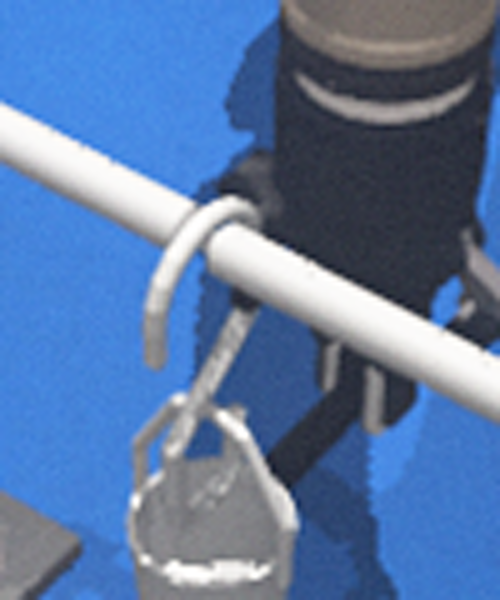

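View pics/b16.png

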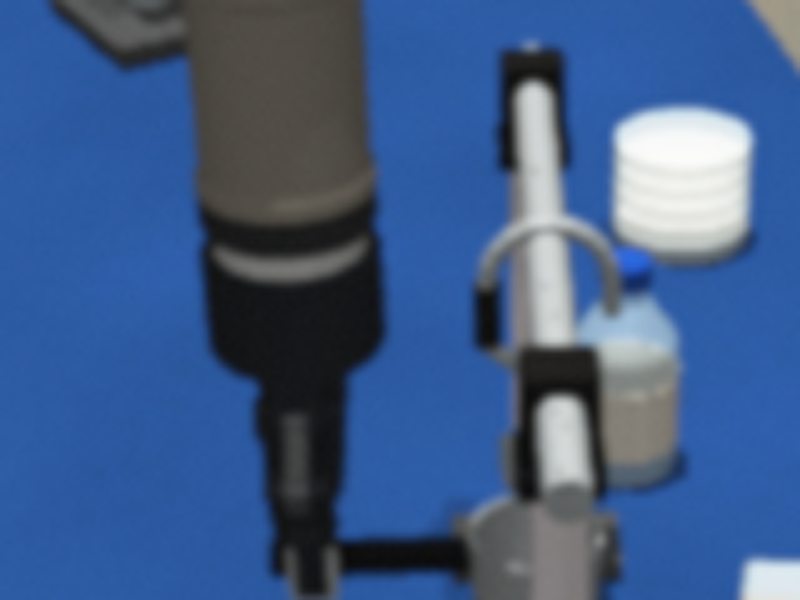

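>>> servo_tool:
  targets:
    - [-0.1, 0, 0.6, 0, 1]
    - [-0.1, 0, 0.8, 0, 1]
    - [0, 0, 0.8, 0, 1]
    - [0, 0, 0.5, 0, 1]
    - [0, 0, 0, 0, 1]
    - [0, 0, 0, 0, 1]

```text
time_s: 20.05
position: [0.5514, 0.0282, 0.0891]
tcp_rot: [-0.224, -3.133, -0.0]
force: [0.5, 0.2, -0.9]
grip_width: 0.011
```

Run:
```python
from h import *
import pickle
pt()
a=cam("scene");crop(a,"a17.png",280,170,380,290,5)
pt()
```

```text
t 20.05 tcp [0.5514 0.0282 0.0891] | bail in hook frame: x -1.2 y -1.4 z 20.1 (rest z 11, x -18 free end) F [ 0.53  0.16 -0.94] w 0.011
t 20.1 tcp [0.5516 0.0282 0.0894] | bail in hook frame: x -0.9 y -1.4 z 20.4 (rest z 11, x -18 free end) F [-0.18 -0.47 -1.21] w 0.0105
```

View pics/a17.png

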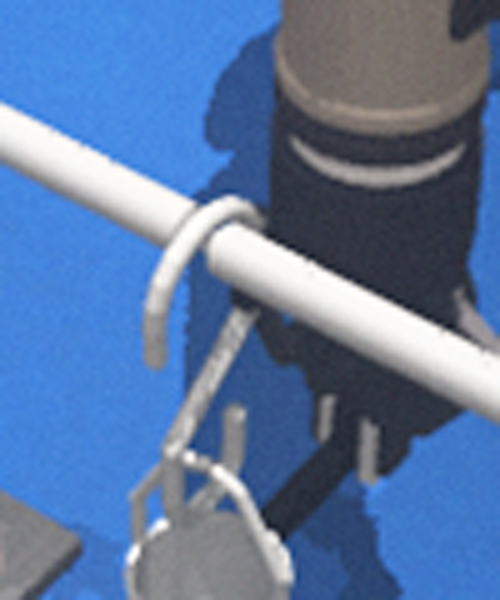

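The bail is inside the curl: the free end at (235,410) stands behind it. I'll lower it to rest.

>>> servo_tool:
  targets:
    - [0, 0, 0.4, 0, 1]
    - [0, 0, 0.3, 0, 1]
    - [0, 0, 0, 0, 1]
    - [0, 0, 0, 0, 1]

```text
time_s: 20.5
position: [0.5514, 0.0282, 0.0822]
tcp_rot: [-0.224, -3.133, 0.0]
force: [0.7, 0.4, -2.4]
grip_width: 0.0106
```

>>> servo_tool:
  targets:
    - [0, 0, 0.2, 0, 1]
    - [0, 0, 0, 0, 1]
    - [0, 0, 0, 0, 1]

```text
time_s: 20.8
position: [0.5518, 0.0282, 0.0805]
tcp_rot: [0.224, 3.133, 0.0]
force: [-0.2, 0.2, 0.3]
grip_width: 0.0107
```

>>> servo_tool:
  targets:
    - [0, 0, 0.1, 0, 1]
    - [0, 0, 0, 0, 1]
    - [0, 0, 0, 0, 1]

```text
time_s: 21.1
position: [0.5518, 0.0282, 0.0795]
tcp_rot: [0.224, 3.133, 0.0]
force: [0.6, -0.8, 1.1]
grip_width: 0.0109
```

Run:
```python
from h import *
import pickle
pt()
a=cam("scene");crop(a,"a18.png",280,170,380,290,5)
pt()
b=cam("side");crop(b,"b18.png",225,150,385,270,5);pt()
```

```text
t 21.1 tcp [0.5518 0.0282 0.0795] | bail in hook frame: x -0.8 y -1.4 z 10.5 (rest z 11, x -18 free end) F [ 0.65 -0.79  1.09] w 0.0109
t 21.15 tcp [0.5517 0.0282 0.0795] | bail in hook frame: x -0.8 y -1.5 z 10.5 (rest z 11, x -18 free end) F [ 0.51 -0.25  0.78] w 0.0107
t 21.2 tcp [0.5517 0.0282 0.0795] | bail in hook frame: x -0.9 y -1.4 z 10.5 (rest z 11, x -18 free end) F [ 0.57 -0.23  0.56] w 0.0106
```

View pics/a18.png

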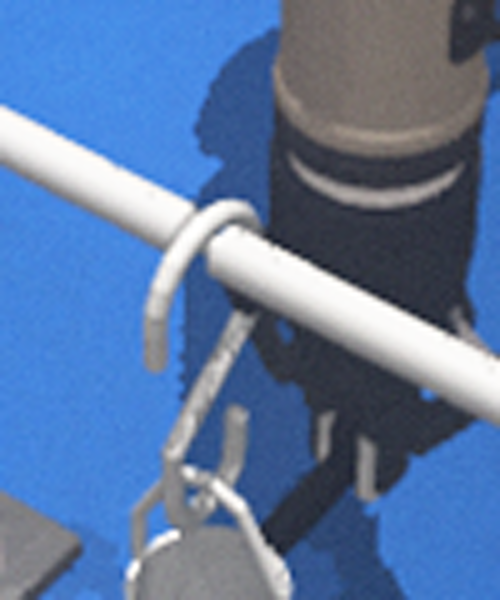

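The hook now carries the pot: the wrist force went from −2.0 to about +0.7 N. Releasing.

>>> servo_tool:
  targets:
    - [0, 0, 0, 0, 0.88]
    - [0, 0, 0, 0, 0.85]
    - [0, 0, 0, 0, 0.82]
    - [0, 0, 0, 0, 0.78]
    - [0, 0, 0, 0, 0.7]
    - [0, 0, 0, 0, 0.6]
    - [0, 0, 0, 0, 0.5]
    - [0, 0, 0, 0, 0.5]

```text
time_s: 22.0
position: [0.5514, 0.0281, 0.0793]
tcp_rot: [0.224, 3.134, -0.0]
force: [0.5, -0.6, 0.6]
grip_width: 0.0426
```

Run:
```python
from h import *
w=cam("wrist");cv2.imwrite("pics/w19.png",w["image"][:,:,::-1])
a=cam("scene");crop(a,"a19.png",280,170,380,290,5)
b=cam("side");crop(b,"b19.png",225,150,385,310,4)
```

```text
(no output)
```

View pics/w19.png

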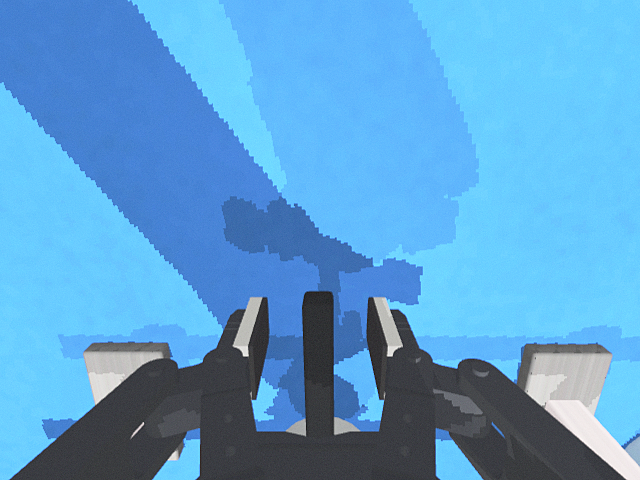

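View pics/b19.png

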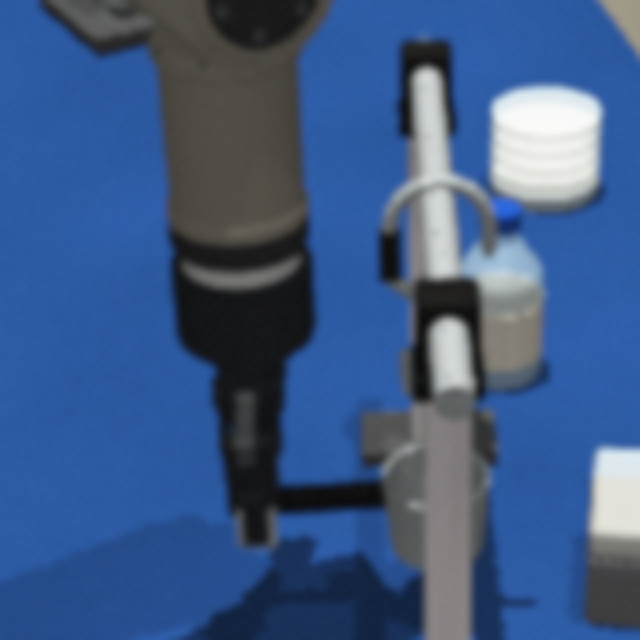

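The pot hangs free, level, with its handle centred between the open fingers. Backing straight out.

>>> servo_tool:
  targets:
    - [0.5, 0, 0, 0, 0.5]
    - [1.5, 0, 0, 0, 0.5]
    - [2.5, 0, 0, 0, 0.5]
    - [2.5, 0, 0, 0, 0.5]
    - [1.5, 0, -1, 0, 0.5]
    - [0, 0, -3, 0, 0.5]
    - [0, 0, -3, 0, 0.5]
    - [0, 0, 0, 0, 0.5]

```text
time_s: 22.95
position: [0.4698, 0.0409, 0.1529]
tcp_rot: [0.223, 3.126, 0.0]
force: [0.8, 0.6, 0.7]
grip_width: 0.0427
```

>>> servo_tool:
  targets:
    - [0, 0, 0, 0, 0.5]
    - [0, 0, 0, 0, 0.5]
    - [0, 0, 0, 0, 0.5]
    - [0, 0, 0, 0, 0.5]
    - [0, 0, 0, 0, 0.5]
    - [0, 0, 0, 0, 0.5]
    - [0, 0, 0, 0, 0.5]
    - [0, 0, 0, 0, 0.5]

```text
time_s: 23.75
position: [0.4673, 0.0403, 0.1492]
tcp_rot: [0.224, 3.134, -0.0]
force: [-0.7, -0.4, -0.7]
grip_width: 0.0428
```

Run:
```python
from h import *
import pickle
a=cam("scene");crop(a,"a20.png",225,150,435,310,3.8)
b=cam("side");crop(b,"b20.png",225,150,385,310,4)
for i in range(6): a2=cam("scene");b2=cam("side")
print("motion px diff", np.abs(a["image"].astype(int)-a2["image"])[150:310,225:380].mean(),np.abs(b["image"].astype(int)-b2["image"])[150:310,290:385].mean(), get_state()["time_s"],get_state()["force"])
pickle.dump((a,b),open("v20.pkl","wb"))
```

```text
motion px diff 2.891989247311828 0.8846929824561404 24.45 [ 0.02700372 -0.59808476  0.46677939]
```

View pics/a20.png

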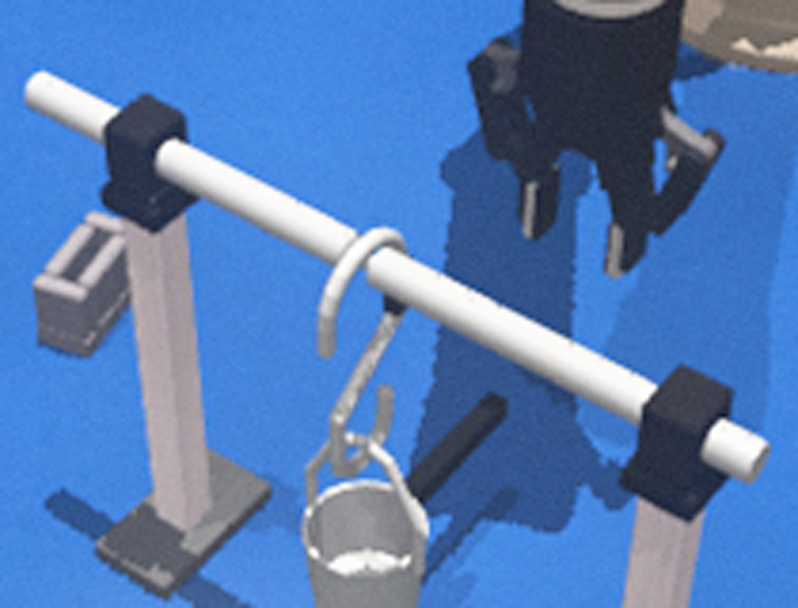

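View pics/b20.png

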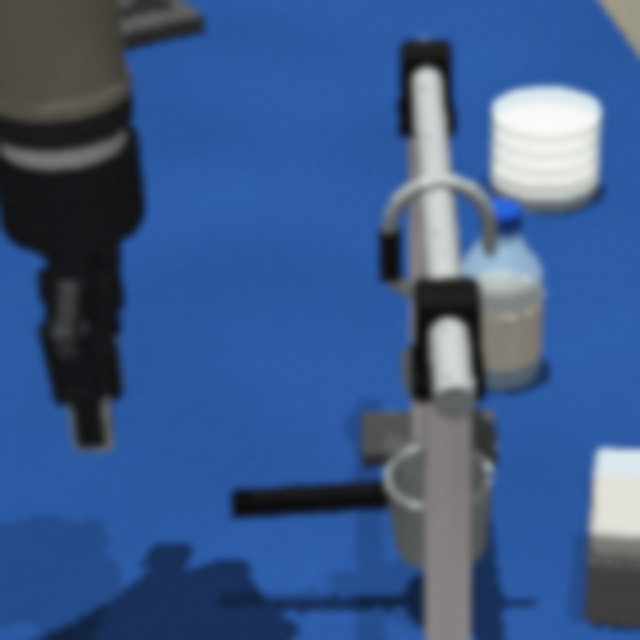

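Run:
```python
from h import *
import pickle
a0,b0=pickle.load(open("v20.pkl","rb"));a,b=cam("scene"),cam("side");z=pickle.load(open("v0.pkl","rb"))
d=lambda p,q,r:round(np.abs(cv2.GaussianBlur(p["image"],(5,5),0).astype(int)-cv2.GaussianBlur(q["image"],(5,5),0))[r[1]:r[3],r[0]:r[2]].mean(),2)
print("pot region",d(a0,a,(300,200,345,310)),"static",d(a0,a,(100,200,145,310)))
print("bystanders vs start: jar",d(z[0],a,(150,260,190,310)),"box",d(z[0],a,(225,320,315,405)),"bottle",d(z[0],a,(398,360,445,425)),"empty",d(z[0],a,(60,320,140,360)))
A=lambda x,y:(225+x/3.8,150+y/3.8)
c=np.array([np.cos(TH),np.sin(TH),0]);n=np.array([-c[1],c[0],0])
def hp(d,uv):
    r=ray(d,*uv);X=d["C"]+r*((G-d["C"])@n/(r@n));return ((X-G)@c*1e3).round(1),(X[2]*1e3).round(1)
print("bail peak",hp(a0,A(352,440)),"hook low bottom",hp(a0,A(350,468)),"up free end",hp(a0,A(325,352)))
```

```text
pot region 1.53 static 0.55
bystanders vs start: jar 0.69 box 1.0 bottle 0.56 empty 0.65
bail peak (np.float64(8.3), np.float64(159.2)) hook low bottom (np.float64(10.0), np.float64(141.1)) up free end (np.float64(26.7), np.float64(232.3))
```

>>> servo_tool:
  targets:
    - [0, 0, 0, 0, 0.5]
    - [0, 0, 0, 0, 0.5]
    - [0, 0, 0, 0, 0.5]
    - [0, 0, 0, 0, 0.5]
    - [0, 0, 0, 0, 0.5]
    - [0, 0, 0, 0, 0.5]
    - [0, 0, 0, 0, 0.5]
    - [0, 0, 0, 0, 0.5]

```text
time_s: 25.35
position: [0.4673, 0.0402, 0.1493]
tcp_rot: [0.224, 3.134, -0.0]
force: [-0.3, 0.2, 0.4]
grip_width: 0.0427
```

>>> servo_tool:
  targets:
    - [0, 0, 0, 0, 0.5]
    - [0, 0, 0, 0, 0.5]
    - [0, 0, 0, 0, 0.5]
    - [0, 0, 0, 0, 0.5]
    - [0, 0, 0, 0, 0.5]
    - [0, 0, 0, 0, 0.5]
    - [0, 0, 0, 0, 0.5]
    - [0, 0, 0, 0, 0.5]

```text
time_s: 26.15
position: [0.4673, 0.0402, 0.1493]
tcp_rot: [0.224, 3.134, -0.0]
force: [-0.6, 0.5, 0.6]
grip_width: 0.0428
```

Run:
```python
from h import *
f=[cam("scene") for i in range(8)]
g=lambda q:cv2.cvtColor(q["image"],cv2.COLOR_RGB2GRAY)[205:315,300:345].astype(np.float32)
print([np.round(cv2.phaseCorrelate(g(f[0]),g(q))[0],2).tolist() for q in f[1:]])
crop(f[-1],"a21.png",285,190,365,330,4.2)
```

```text
[[0.54, -0.05], [0.55, -0.06], [0.59, -0.09], [0.55, -0.02], [0.55, -0.03], [0.56, -0.04], [0.55, -0.07]]
```

View pics/a21.png

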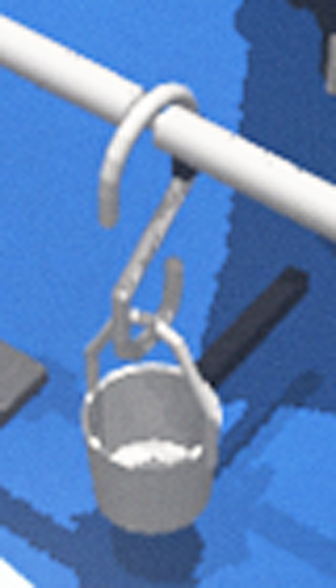

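The pot hangs still: the measured shift between frames stays constant. It's upright and well clear of the bench, so I'm handing in.

```bash
python3 -c "
from plant import manip;print(manip.sign_off())"
```

```text
the job is handed in; nothing more can be done
None
```

The hook is hanging in the bar's groove with the pot on its lower curl. I handed the job in at about 26.5 s; the sign-off gave no verdict.

**What I did:**
- **Hook:** I took it from its holder by the sleeve and moved the bar in through the hook's mouth. I then lowered it straight into the groove, which I had found with the wrist camera. There was no need to slide along the bar to feel for it.
- **Seating:** The inside top of the curl was already below plain-bar height before it touched. Contact came at 3–4 N, with the top about 1.8 mm above bar_mid, and then I let go.
- **Pot:** I gripped it near the end of its handle with the tool pointing straight down, because the moves allow no tilt. I had turned the wrist half round so the camera faced the robot. I set the bail into the lower curl, released it and backed straight out.

**Last checks:**
- **Position:** The pictures show the hook over the groove, with the bail in the curl and the pot level and well clear of the bench.
- **Stillness:** The pot's image moved less than 0.1 pixel between frames over the last 0.35 s, apart from a fixed 0.55 pixel offset against the first frame. I took that offset as an artefact of the method. An earlier comparison showed slightly more change around the pot than in an empty area (1.53 against 0.55), so I waited another 1.6 s before this check.
- **Bystanders:** The jar, box and bottle look the same as in the first pictures.
- **Forces:** The highest contact force I read on the bar was about 3.5 N, plus roughly 1 N for the hook's weight.
- **Weaker readings:** Single-view readings of the hook's lower curl after hanging were a few millimetres rough. One gave the free end at 31 mm where 38 mm was expected, which I put down to pixel picking. I did not measure the final height of the hook's top directly once the pot was on.

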